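# Put the drill bit away in its tube and screw the captive cap down

### The arm

A 6-joint arm with a two-finger parallel gripper is mounted at the origin on the work surface. World frame = base frame: x ahead of the robot, y to its left, z up, the work surface at z = 0. Lengths are in m, angles in rad, forces in N, time in s.
With the tool pointing down it reaches from about 0.425 to 0.95 m from the base axis. Payload 3.5 kg.
Tool frame: the origin (TCP) lies midway between the tips of the shut fingers; the grasp point (between the pads) lies 19 mm behind it; x points along the fingers, z is the direction in which the jaws open and shut, and the axes are right-handed (so a half turn about x gives the same grasp; the last joint's range is limited). The gripper opens to 85 mm and grips with 20 to 120 N. Pads are 22 mm wide; open, the fingers measure 114 mm over their backs; the gripper's body (76 mm by 85 mm) begins 54 mm behind the grasp point. The pads swing forward as they close: fully open they stand 13 mm farther back than shut.
Start: joints at [1.168, 0.286, 1.577, -0, 1.279, -0.15], TCP at [0.169, 0.654, 0.231] pointing down, gripper open.
Joint ranges: [-2.77, 2.77], [-0.9, 2.22], [0.21, 2.48], [-1.53, 4.67], [0.24, 2.81], [-2.84, 2.84]. Speed limits (rad/s): [2.79, 2.79, 3.14, 3.14, 3.14, 3.14].

### API

Orientations are given as a unit quaternion [x, y, z, w].
In Python, from plant import readout, eyes, ctrl gives the robot as it stands.
- The arm moves only by the tool move_arm, never from a script. Its argument "commands" is a list of rows, each a list of 7 numbers: the turn, a rotation vector about the world's x, y, z in rad, then the shift along the world's x, y, z in mm, then the closure in counts, from 0 (fully open) to 255 (shut). A call has 1 to 12 rows; each row is the pose to reach, as a shift and turn from the pose measured when the call began; what a row does not reach only later rows make up. A row lasts 1/10 s, in which the tool goes at most 50 mm and 8.59 degrees, less where a joint would pass 70% of its speed; a pose out of reach is approached as far as the arm can. A call with a gripper value outside its range is refused whole. The fingers move at their own pace and stop on an object; "newtons" is the grip in N (left out, the last holds). Time passes only in rows, so rows that repeat a pose let the fingers close. It gives the time, the measured TCP pose, the force and the opening at its end, in the units of the state.
- readout.get_state(): the state, without advancing time (a new reading comes with each control period).
- eyes.read_camera(name): name is "side" or "top" or "wrist"; returns a dict with "color" (480x640x3 uint8, red, green, blue), "depth" (480x640 float32, m along the optical axis (not along the pixel's ray), 0 where there is no reading), "K" (3x3 intrinsics, pixels), "dist" ([k1, k2, p1, p2, k3] as OpenCV has them; the pictures are not rectified), "eye" and "attitude" of the camera in the world. Camera axes: x right, y down, z forward; pixel columns grow to the right and rows downward; lengths in m; the calibration is good to about 2 mm. A picture is of the moment at which its call begins.
- ctrl.sign_off(): hands the job in, once; it reports no verdict.
The state is a dict: "time": time; "qpos": joint angles; "dq": joint speeds; "joint_efforts": joint torques, N m; "eef_pos": TCP position; "tcp_rot": TCP orientation; "contact_force": force on the tool from outside, world axes, zero at the start; "wrist_torque": the same for the moment, N m; "opening": opening from 0.0 (shut) to 1.0 (fully open).
Only numpy, scipy, OpenCV 4.12 (cv2) and the standard library are available. Lean on these libraries where they do the work, as an engineer would, in place of code of your own. Each camera call takes 0.05 s, during which the arm holds its last target.

### The job

The long drill bit has been left out on the bench. Put it away in the taller storage tube, the one whose cap hangs open on its strap: the bit goes in point down and all the way in. Then swing the captive cap over the mouth and screw it down fully tight; leave the shorter tube closed and the other things on the bench where they are.

Things in the scene. Friction and masses are not known exactly. Their poses are not given: they have to be found in the camera images.
- drill_bit: The loose steel twist drill bit: a straight 13 mm rod, 151 mm long, about 120 g, lying on the bench. Origin: under the middle of its length, 6.5 mm below its axis; own +x runs along it to the cutting point. The 50 mm at the other end is the smooth round shank; the rest has dark spiral flutes. It balances about 68 mm from the shank end.
- bit_shank (a point): Centre of the bit's plain shank end, on its axis. Held across the shank 15 to 20 mm from here and lifted clear, the bit swings down between the pads under its own weight, point down, when the grip is eased (about 3 N); pad friction may stop it up to 0.25 rad short of plumb. A firm grip (25 N) then holds it at the angle it has.
- bit_point (a point): Tip of the bit's cutting point, the other end of its axis, 151 mm from bit_shank.
- long_tube: The taller storage tube, white plastic, fixed upright on the bench by a round foot (84 mm across, 5 mm high). Origin: centre of its underside, z up; own +x points from its axis to the strap's hinge. Body 52 mm in diameter; neck 44 mm outside, 36 mm inside; rim 165 mm and inner floor 10 mm above the bench, so the bit stands wholly below the rim.
- long_tube_mouth (a point): Centre of the taller tube's open mouth, level with its rim.
- long_tube_hinge (a point): Axis of the strap's hinge: 42 mm from the taller tube's axis on its own +x, 3 mm above the rim. The axis is level, along the tube's own y. Its black lug spans 26 to 46 mm from the tube's axis, 20 mm wide, from 47 mm below the rim to 7 mm above it.
- long_tube_strap (a joint): Swing of the captive cap on its strap, rad: 0 = level over the mouth, grows as it lifts up and away to the tube's own +x; 1.57 = on edge, 2.2 = stop. Light friction (0.025 N m) keeps it where it is left, so it must be pushed right down to 0. A push on the cap's top from outside, then down, closes it.
- long_tube_ring (a point): Centre of the strap's black ring, 42 mm from the hinge axis, 68 mm in outside diameter and 6 mm thick. The cap sits and turns in it. When the strap is level the ring lies 0 to 6 mm above the tube's rim.
- long_tube_cap (a joint): Turn of the black ribbed cap, rad: 0 = screwed fully tight (stop), 4.0 = quite undone. Right-hand thread: clockwise seen from above tightens (the value falls); the cap comes down 2 mm per rad and turning takes about 0.1 N m. Above about 3.4 the strap swings freely; below that the thread has bitten and holds the strap down (or, if turned in while open, keeps it from lying level).
- long_tube_cap_top (a point): Centre of that cap's flat top; own z points out of it along the cap's axis. The cap is 54 mm in diameter, 42 mm high. With the strap level this point is 44 mm above the rim when undone (4.0), 36 mm when tight (0); grip it round its sides, above the strap's ring.
- short_tube_mouth (a point): Bystander: the shorter tube beside it, same make and diameters, fixed to the bench, rim 130 mm above the bench (this point: centre of its mouth, at rim height), closed by its own cap; its top is 166 mm above the bench.
- short_tube_cap (a joint): Turn of the shorter tube's cap, rad; 0 = tight. It starts tight and must stay so.
- disc: Bystander: turned aluminium disc lying near the bit, 60 mm in diameter, 5 mm thick. Origin: centre of its underside.
- mallet: Bystander: soft-faced mallet lying on the bench. Origin under the middle of the head (40 mm in diameter, 93 mm long along its own y); the wooden handle runs 283 mm along its own -x.
- machine_vise: Bystander: small drill-press vise, 150 mm (own x) by 90 mm, with a crossbar 70 mm long just beyond its -x end, 50 mm high, 2.4 kg. Origin: centre of its underside.
Mind the look-alikes: they are no part of the job. Several things look just like the drill_bit: the one meant starts nearest to the robot's base.

How it is judged:
On the way, in this order (a step that is already met when the one before it is completed fails the run):
1. the bit stands in the taller tube, point down, all the way in (distance between bit_point and long_tube below 0.03 m and height (world z) of bit_shank between 0.14 and 0.165 m), for 0.2 s.
2. the cap is swung over the mouth (value of joint long_tube_strap below 0.06 rad), for 0.2 s.
At the end, for the whole second after the job is handed in: The bit stands point down in the taller tube (point within 30 mm of the centre of the tube's underside, shank end over 140 mm above the bench), the cap is level over the mouth (strap under 0.06 rad) and tight (under 0.15 rad), and the shorter tube's cap is still under 0.3 rad (distance between bit_point and long_tube below 0.03 m and height (world z) of bit_shank above 0.14 m and value of joint long_tube_strap below 0.06 rad and value of joint long_tube_cap below 0.15 rad and value of joint short_tube_cap below 0.3 rad); the robot touches nothing.
It fails at once if the disc is shifted by more than 25 mm (distance of disc from where it was at the start of the episode above 0.025 m).
It fails at once if the mallet is shifted by more than 25 mm (distance of mallet from where it was at the start of the episode above 0.025 m).
It fails at once if the machine vise is shifted by more than 25 mm (distance of machine_vise from where it was at the start of the episode above 0.025 m).
It fails at once if the shorter tube's cap is turned by more than 0.3 rad (value of joint short_tube_cap above 0.3 rad).
It also fails if it takes over 72 s, if anything falls off the work surface, if the arm or the gripper's body presses on something with over 40 N, if the wrist force passes 120 N, or if a joint passes its speed limit or range.

## Working session

There is one attempt and no reset: what is moved stays moved. The work goes in short steps, Python scripts to look and compute and a tool call to move; the robot and the scene stay as the last step left them, time stands still between calls to the robot, and variables do not carry over. Pictures are saved under pics/ and viewed, and the job is handed in when it is done.

Besides the shell and the picture viewer there is one more tool, called after ">>>" as a command line: name --pt "numbers of a row" for each row, then --argument value for the rest. move_arm: Moves the arm, as the interface text tells. Its arguments: {"type":"object","properties":{"commands":{"type":"array"},"newtons":{"type":"number"}},"required":["commands"]}

```bash
mkdir -p pics; ls
python3 - <<'E'
from plant import readout, eyes, ctrl
import cv2
s=readout.get_state(); print(s)
for n in ("side","top","wrist"):
    c=eyes.read_camera(n); cv2.imwrite(f"pics/{n}0.png",c["color"][:,:,::-1]); print(n,c["K"],c["dist"],c["eye"],c["attitude"])
E
```

```text
pics
{'time': 0.0, 'qpos': array([ 1.16798919e+00,  2.87228102e-01,  1.57819654e+00, -3.25515389e-05,
        1.27860442e+00, -1.50008706e-01]), 'dq': array([-0.00165765, -0.00192377,  0.00097356, -0.00128844, -0.00104278,
       -0.00167925]), 'joint_efforts': array([-1.11627567e-03, -4.05973327e+01, -2.92629915e+01, -2.18774794e-04,
        5.79262109e-03,  3.82080714e-06]), 'eef_pos': array([0.16854696, 0.65292824, 0.22989498]), 'tcp_rot': array([-0.43341136,  0.55978696,  0.4325526 ,  0.55829329]), 'contact_force': array([ 0.4273257 ,  0.37631634, -0.4470829 ]), 'wrist_torque': array([-0.01054032,  0.00011785,  0.04883881]), 'opening': 1.0041529741907245}
side [[452.91424303   0.         306.68358324]
 [  0.         452.91424303 246.01461343]
 [  0.           0.           1.        ]] [-0.08402423  0.          0.          0.          0.        ] [0.4315282  0.86526936 0.78478826] [-0.06531672  0.90178242 -0.42637954  0.02688268]
top [[531.35821348   0.         321.74003243]
 [  0.         531.35821348 231.63272375]
 [  0.           0.           1.        ]] [-0.12393657  0.          0.          0.          0.        ] [0.41041803 0.07366132 1.25561818] [ 0.71404006 -0.69758024  0.04000207 -0.04391392]
wrist [[391.315672     0.         316.99365625]
 [  0.         391.315672   243.67602737]
 [  0.           0.           1.        ]] [-0.01640685  0.          0.          0.          0.        ] [0.0996772  0.66956579 0.3731366 ] [0.78246123 0.60603504 0.08688111 0.11369975]
```

View pics/side0.png

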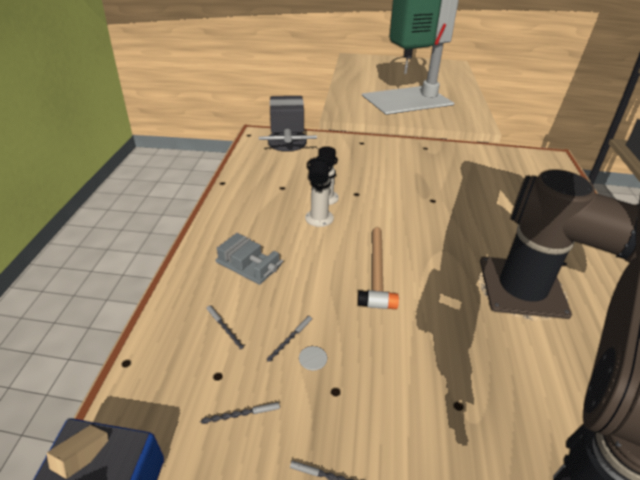

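View pics/top0.png

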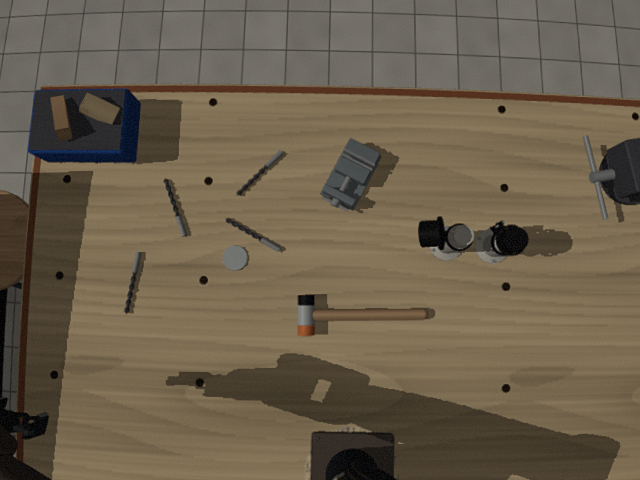

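View pics/wrist0.png

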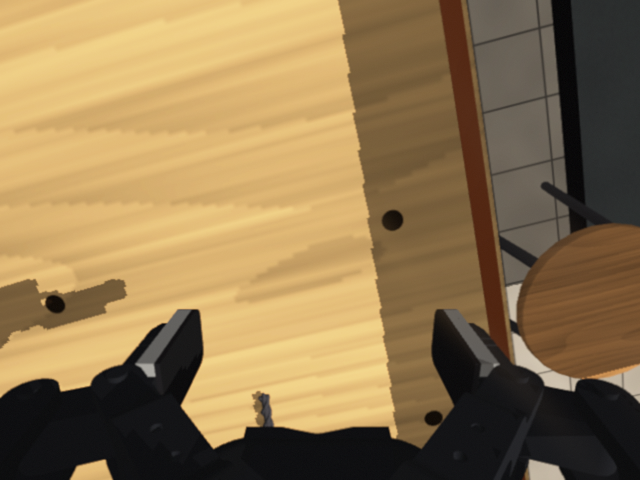

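```bash
cat > h.py <<'E'
import numpy as np, cv2
from scipy.spatial.transform import Rotation as R
from plant import readout, eyes, ctrl
def ray(c,u,v):
    p=cv2.undistortPoints(np.array([[[u,v]]],float),c["K"],np.array(c["dist"]))[0,0]
    return R.from_quat(c["attitude"]).apply([p[0],p[1],1.0])
def atz(c,u,v,z):
    d=ray(c,u,v); e=np.array(c["eye"]); return e+d*(z-e[2])/d[2]
def atd(c,u,v):
    d=c["depth"][int(round(v)),int(round(u))]; return np.array(c["eye"])+ray(c,u,v)*d
def proj(c,P):
    r=R.from_quat(c["attitude"]).inv(); X=r.apply(np.atleast_2d(P)-np.array(c["eye"]))
    return cv2.projectPoints(X,np.zeros(3),np.zeros(3),c["K"],np.array(c["dist"]))[0][:,0]
def cloud(c):
    h,w=c["depth"].shape; u,v=np.meshgrid(np.arange(w),np.arange(h))
    p=cv2.undistortPoints(np.stack([u,v],-1).reshape(-1,1,2).astype(float),c["K"],np.array(c["dist"]))[:,0]
    X=np.c_[p,np.ones(len(p))]*c["depth"].reshape(-1,1)
    return (R.from_quat(c["attitude"]).apply(X)+np.array(c["eye"])).reshape(h,w,3)
def crop(c,u0,v0,u1,v1,k,fn):
    im=c["color"][v0:v1,u0:u1,::-1]; cv2.imwrite(fn,cv2.resize(im,None,fx=k,fy=k,interpolation=cv2.INTER_CUBIC))
E
python3 - <<'E'
from h import *
c=eyes.read_camera("top"); s=eyes.read_camera("side")
np.set_printoptions(precision=4,suppress=True)
for n,a,b in (("A",(228,220),(282,249)),("B",(285,153),(240,194)),("C",(168,180),(186,235)),("D",(140,253),(128,311))):
    p,q=atz(c,*a,.0065),atz(c,*b,.0065); print(n,p,q,np.linalg.norm(p-q),np.linalg.norm((p+q)[:2]/2))
P=cloud(c); S=cloud(s)
for nm,Q in (("top",P),("side",S)):
    m=(Q[...,2]>0.10)&(Q[...,2]<0.35)&(Q[...,0]>0.35)&(Q[...,0]<0.75)&(Q[...,1]<0.05)&(Q[...,1]>-.35)
    vs,us=np.nonzero(m); print(nm,m.sum(),us.min(),us.max(),vs.min(),vs.max())
    for u in range(us.min(),us.max(),8):
      for v in range(vs.min(),vs.max(),8):
        if m[v,u]: print(u,v,Q[v,u])
crop(c,200,130,300,270,4,"pics/bitA.png")
crop(c,410,205,540,270,6,"pics/tubes.png")
crop(s,280,130,360,235,5,"pics/tubes_s.png")
crop(s,250,300,350,370,6,"pics/bitA_s.png")
E
```

```text
A [0.5821 0.3065 0.0065] [0.5159 0.1752 0.0065] 0.14708528974333665 0.5995221695079536
B [0.7488 0.1757 0.0065] [0.6457 0.2804 0.0065] 0.14698098741829263 0.733606847942405
C [0.6769 0.4584 0.0065] [0.5438 0.4062 0.0065] 0.14301022133969155 0.7479425109120611
D [0.4978 0.5164 0.0065] [0.3588 0.5381 0.0065] 0.14061837172665811 0.6793204359802348
top 2242 418 527 216 255
418 232 [ 0.5379 -0.1093  0.2167]
426 224 [ 0.5542 -0.125   0.2175]
426 232 [ 0.5376 -0.1241  0.2223]
426 240 [ 0.5224 -0.1251  0.2171]
434 224 [ 0.5532 -0.1391  0.2269]
434 232 [ 0.5372 -0.1387  0.2288]
434 240 [ 0.5224 -0.1403  0.2206]
442 224 [ 0.559  -0.1636  0.1882]
442 232 [ 0.5429 -0.1641  0.1856]
442 240 [ 0.526  -0.163   0.1902]
442 248 [ 0.5079 -0.1587  0.2093]
450 232 [ 0.5492 -0.1918  0.1383]
450 240 [ 0.5319 -0.1916  0.1389]
450 248 [ 0.5164 -0.1955  0.1224]
458 224 [ 0.5675 -0.2107  0.1328]
458 232 [ 0.5476 -0.2051  0.1544]
458 240 [ 0.5308 -0.2052  0.1534]
458 248 [ 0.516  -0.2109  0.1307]
466 232 [ 0.5477 -0.2216  0.1566]
466 240 [ 0.5309 -0.2218  0.1554]
466 248 [ 0.5162 -0.2278  0.1324]
498 224 [ 0.56
[... 161 characters left out ...]
40 [ 0.5313 -0.3034  0.1686]
506 248 [ 0.5158 -0.3075  0.156 ]
514 232 [ 0.5487 -0.3215  0.1671]
514 240 [ 0.5321 -0.3219  0.165 ]
514 248 [ 0.5155 -0.3227  0.1621]
522 232 [ 0.549  -0.3385  0.1678]
522 240 [ 0.5321 -0.338   0.1684]
522 248 [ 0.5152 -0.3374  0.169 ]
side 1047 306 337 146 194
314 162 [ 0.5518 -0.1403  0.2265]
314 170 [ 0.5484 -0.1148  0.2183]
314 178 [ 0.5481 -0.1164  0.1944]
314 186 [ 0.5563 -0.1889  0.1254]
322 154 [ 0.5487 -0.3047  0.1632]
322 162 [ 0.532  -0.1444  0.226 ]
322 170 [ 0.5289 -0.1202  0.2169]
322 178 [ 0.528  -0.1169  0.1959]
322 186 [ 0.5324 -0.1693  0.1398]
330 154 [ 0.5255 -0.3046  0.1652]
330 162 [ 0.5126 -0.1552  0.2217]
330 170 [ 0.5119 -0.1569  0.1976]
```

View pics/bitA.png

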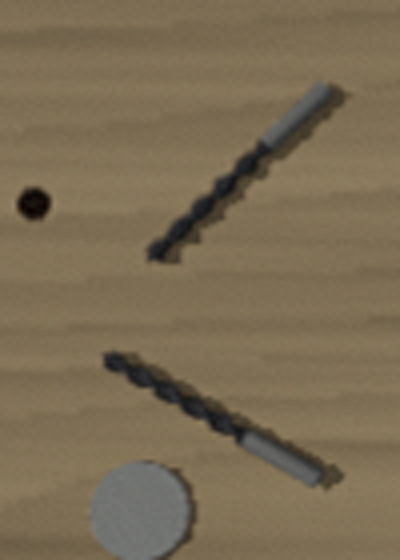

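View pics/tubes.png

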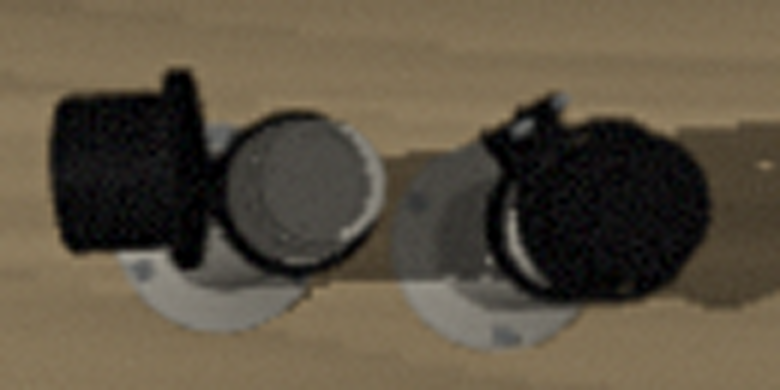

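View pics/tubes_s.png

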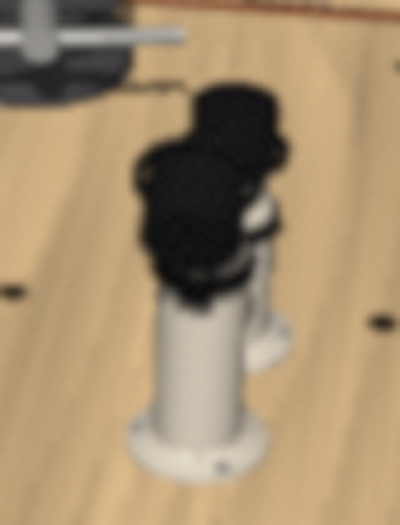

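View pics/bitA_s.png

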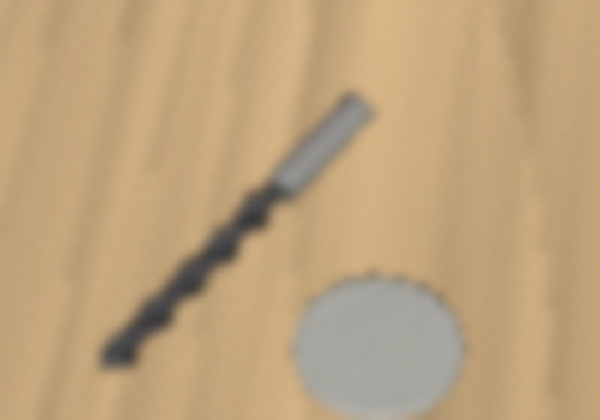

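Run:
```python
from h import *
np.set_printoptions(precision=0,suppress=True,linewidth=220)
c=eyes.read_camera("top"); P=cloud(c)
print("cols",np.arange(440,480,2))
for v in range(220,256,2): print(v,P[v,440:480:2,2]*1000)
for v in range(220,256,3): print(v,c["color"][v,440:480:2].mean(-1))
np.set_printoptions(precision=4,suppress=True,linewidth=220)
for n,a,b in (("A",(226.3,218.8),(280.2,249.7)),):
    p,q=atz(c,*a,.0065),atz(c,*b,.0065); print(n,p,q,np.linalg.norm(p-q))
s=eyes.read_camera("side")
for n,a,b in (("As",(250+112/6,300+358/6),(250+363/6,300+100/6)),):
    p,q=atz(s,*a,.0065),atz(s,*b,.0065); print(n,p,q,np.linalg.norm(p-q))
print("disc",atz(c,200+141/4,130+510/4,.005),atz(s,250+380/6,300+345/6,.005))
```

```text
cols [440 442 444 446 448 450 452 454 456 458 460 462 464 466 468 470 472 474 476 478]
220 [209. 195.  -1.   1.  -1.   0.   2.   6.   4.  -1.  -4.   5.  -2.  -2.   4.  -3.   2.   4.  -0.  -1.]
222 [201. 196.  -0.  -0.   1.   0.  -1.  -0.   3.   3.   1.  -7.  -4.  -1.   1.   4.  -4.   1.   3.   0.]
224 [192. 189.  -3.   3.   4.   0.   5. 127. 133. 128. 131. 127. 133.   0.  -0.   2.   3.   0.  -1.  -3.]
226 [191. 190.   7.  11.   3. 131. 129. 133. 138. 164. 167. 163. 166. 162. 168.   0.   4.   2.   5.   1.]
228 [ 190.  190.    7.    9.  131. 1256.  135.  158.  168.  156.  156.  156.  159.  154.  163.  163.   -5.    3.    4.    3.]
230 [ 181.  186.  183.  119.  130.  136.  145.  162.  163.  156.  154.  155.  152.  156.  153. 1256.  166.    2.   -2.   -1.]
232 [183. 183. 181. 130. 133. 139. 156. 161. 153. 154. 156. 154. 156. 155. 154. 154. 166.  -4.   0.   2.]
234 [186. 188. 175. 130. 134. 138. 154. 163. 155. 157. 156. 156. 153. 158. 156. 156. 165.  -3.   5.   1.]
236 [186. 186. 181. 131. 135. 138. 158. 165. 154. 158. 157. 156. 156. 155. 153. 157. 164.  -5.   0.   5.]
238 [186. 188. 182.
[... 1614 characters left out ...]
. 131.  69.  60.  52.]
241 [  4.   7.  22.  22.  26.  65.  57.  62.  73.  70.  70.  72.  71.  71.  70. 126.  75.  59.  70.  69.]
244 [ 6.  2. 52. 85.  3. 31. 65. 62. 61. 63. 72. 74. 74. 85. 93. 16. 66. 65. 72. 68.]
247 [  0.   3.  81. 100.  98.  30.   0.  41.  63.  65.  63.  61.  59.  27.  31.  65.  66.  64.  72.  71.]
250 [80. 91. 87. 84. 80. 78. 70. 36. 20. 15. 16. 30. 41. 63. 57. 57. 59. 58. 66. 69.]
253 [129. 123. 113.  93.  81. 104. 107. 110. 110. 113.  85. 115. 114. 117. 114. 113. 113. 113. 109. 135.]
A [0.5849 0.3107 0.0065] [0.5141 0.1794 0.0065] 0.14921014578119188
As [0.585  0.3076 0.0065] [0.5149 0.1767 0.0065] 0.14850105809446348
disc [0.4932 0.2855 0.005 ] [0.4939 0.2873 0.005 ]
```

Run:
```python
from h import *
np.set_printoptions(precision=4,suppress=True,linewidth=220)
s=readout.get_state(); M=R.from_quat(s["tcp_rot"]).as_matrix(); print("x",M[:,0],"y",M[:,1],"jaw z",M[:,2])
w=eyes.read_camera("wrist"); print("cam in tool",M.T@(np.array(w["eye"])-s["eef_pos"]))
yaw=np.arctan2(M[1,2],M[0,2])
for n,a in (("bit",np.arctan2(.474,-.880)),("x",0)):
    d=(a-yaw+np.pi/2)%np.pi-np.pi/2; print(n,"yaw now",yaw,"d",d,d-np.pi,d+np.pi)
c=eyes.read_camera("top")
# rim / disc fit
P=cloud(c);roi=np.zeros(P.shape[:2],bool);roi[222:250,452:478]=1
v,u=np.nonzero(roi&(P[...,2]>.147)&(P[...,2]<.175))
cen,sz,_=cv2.minAreaRect(np.c_[u,v].astype(np.float32)); print(cen,sz)
print(cv2.minEnclosingCircle(np.c_[u,v].astype(np.float32)))
print("mouth",atz(c,463,235.4,.165),atz(c,*cen,.165))
sd=eyes.read_camera("side")
# tube foot in side: (200/5+280,...) ellipse centre
print("foot",atz(sd,280+198/5,130+440/5,.005), "edges",atz(sd,280+127/5,130+440/5,.005),atz(sd,280+269/5,130+440/5,.005))
# cap pts
m=(P[...,2]>.17)&(P[...,2]<.3)&(P[...,0]>.45)&(P[...,0]<.62)&(P[...,1]<-.06)&(P[...,1]>-.19)
Q=P[m]; print(len(Q),Q.min(0),Q.max(0))
S=cloud(sd); m=(S[...,2]>.15)&(S[...,2]<.3)&(S[...,0]>.45)&(S[...,0]<.62)&(S[...,1]<-.06)&(S[...,1]>-.19)
q=S[m]; print(len(q),q.min(0),q.max(0)); 
for yy in np.arange(-.17,-.09,.005):
    k=Q[(abs(Q[:,1]-yy)<.0025)]; 
    if len(k): print(round(yy,3),len(k),np.percentile(k[:,2],[5,50,95]),np.percentile(k[:,0],[2,98]))
for zz in np.arange(.15,.25,.01):
    k=q[(abs(q[:,2]-zz)<.005)]
    if len(k): print("side z",round(zz,3),len(k),np.percentile(k[:,1],[5,50,95]),np.percentile(k[:,0],[2,98]))
```

```text
x [-0.0002 -0.0006 -1.    ] y [-0.9682  0.2501  0.0001] jaw z [ 0.2501  0.9682 -0.0006]
cam in tool [-0.1431  0.0709 -0.0015]
bit yaw now 1.3179942766178712 d 1.3295214883350512 -1.8120711652547419 4.471114141924844
x yaw now 1.3179942766178712 d -1.3179942766178712 -4.4595869302076645 1.823598376971922
(463.0, 235.5) (22.0, 21.0)
((462.52532958984375, 235.41139221191406), 11.482168197631836)
mouth [ 0.5393 -0.2129  0.165 ] [ 0.5391 -0.2129  0.165 ]
foot [ 0.5402 -0.2087  0.005 ] edges [ 0.5814 -0.2024  0.005 ] [ 0.499 -0.215  0.005]
715 [ 0.5056 -0.1736  0.1708] [ 0.5732 -0.1091  0.2428]
583 [ 0.5073 -0.1663  0.1691] [ 0.5741 -0.105   0.2408]
-0.17 14 [0.1772 0.1824 0.1845] [0.5191 0.5475]
-0.165 47 [0.1805 0.1855 0.1921] [0.5116 0.5609]
-0.16 58 [0.1834 0.192  0.204 ] [0.5086 0.5706]
-0.155 15 [0.2006 0.2122 0.218 ] [0.5057 0.5707]
-0.15 29 [0.2065 0.226  0.233 ] [0.5082 0.5708]
-0.145 88 [0.2121 0.2339 0.2393] [0.5123 0.564 ]
-0.14 84 [0.2096 0.2249 0.2376] [0.513  0.5634]
-0.135 73 [0.2053 0.2232 0.2278] [0.5117 0.563 ]
-0.13 73 [0.2053 0.2206 0.2266] [0.5138 0.5641]
-0.125 70 [0.2031 0.2188 0.2242] [0.512  0.5633]
-0.12 70 [0.2023 0.2162 0.2226] [0.5119 0.5605]
-0.115 66 [0.206  0.2157 0.2196] [0.5159 0.561 ]
-0.11 25 [0.2123 0.2152 0.2176] [0.5242 0.5536]
side z 0.17 18 [-0.1296 -0.1268 -0.1243] [0.5268 0.5536]
side z 0.18 46 [-0.1268 -0.1238 -0.1209] [0.518  0.5617]
side z 0.19 60 [-0.1583 -0.1199 -0.1164] [0.5132 0.566 ]
side z 0.2 74 [-0.1586 -0.1162 -0.1126] [0.5094 0.5715]
side z 0.21 113 [-0.1523 -0.1184 -0.1096] [0.5099 0.5731]
side z 0.22 160 [-0.1496 -0.13   -0.1116] [0.5117 0.5699]
side z 0.23 84 [-0.1477 -0.1425 -0.1329] [0.5172 0.5655]
side z 0.24 28 [-0.1473 -0.1428 -0.1395] [0.5286 0.5538]
```

>>> move_arm --pt "0 0 -1.812 354 -460 -120 0" --pt "0 0 -1.812 354 -460 -120 0" --pt "0 0 -1.812 354 -460 -120 0" --pt "0 0 -1.812 354 -460 -120 0" --pt "0 0 -1.812 354 -460 -120 0" --pt "0 0 -1.812 354 -460 -120 0" --pt "0 0 -1.812 354 -460 -120 0" --pt "0 0 -1.812 354 -460 -120 0" --pt "0 0 -1.812 354 -460 -120 0" --pt "0 0 -1.812 354 -460 -120 0" --pt "0 0 -1.812 354 -460 -120 0" --pt "0 0 -1.812 354 -460 -120 0" --newtons 25

```text
time: 1.7
eef_pos: [0.5241, 0.1914, 0.1112]
tcp_rot: [0.171, 0.686, -0.171, 0.686]
contact_force: [0.1, 1.5, -0.2]
opening: 1.004
```

>>> move_arm --pt "0 0 0 0 0 0 0" --pt "0 0 0 0 0 0 0"

```text
time: 1.9
eef_pos: [0.5245, 0.1905, 0.1111]
tcp_rot: [0.172, 0.686, -0.172, 0.686]
contact_force: [-0.1, 0.4, 0.5]
opening: 0.998
```

```bash
cat > st.py <<'E'
from h import *
np.set_printoptions(precision=4,suppress=True,linewidth=220)
def st():
    s=readout.get_state(); M=R.from_quat(s["tcp_rot"]).as_matrix()
    print("t",s["time"],"tcp",s["eef_pos"],"x",M[:,0],"yaw",np.arctan2(M[1,2],M[0,2]),"q",s["qpos"],"F",s["contact_force"],"T",s["wrist_torque"],"op",round(s["opening"],3))
    return s,M
E
python3 - <<'E'
from st import *
st()
w=eyes.read_camera("wrist"); cv2.imwrite("pics/w1.png",w["color"][:,:,::-1])
t=eyes.read_camera("top"); crop(t,200,180,330,290,6,"pics/t1.png")
E
```

```text
t 1.9 tcp [0.5245 0.1905 0.1111] x [ 0.0002  0.0003 -1.    ] yaw -0.4906153973927283 q [0.1665 0.1625 1.9589 0.0003 1.0199 0.6569] F [-0.111   0.3822  0.5107] T [-0.0178  0.0304 -0.0105] op 0.998
```

View pics/w1.png

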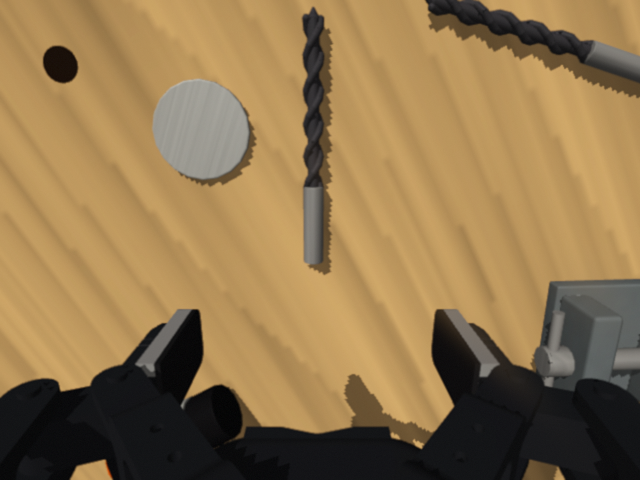

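Run:
```python
from st import *
s,M=st()
w=eyes.read_camera("wrist")
a=atz(w,313.5,263,.0065);b=atz(w,313.5,10,.0065);d=(b-a)/np.linalg.norm(b-a)
print(a,b,np.linalg.norm(b-a),d)
g=a+d*.0175; print("grasp",g,"shift mm",(g-s["eef_pos"])*1000, "yaw err",np.arctan2(d[0],-d[1])*0+np.arctan2(-d[0],d[1])-(np.arctan2(M[1,2],M[0,2])))
```

```text
t 2.0 tcp [0.5237 0.1921 0.1114] x [ 0.0007  0.0004 -1.    ] yaw -0.4876155715039407 q [0.1696 0.1612 1.9596 0.0003 1.02   0.657 ] F [-0.2363  0.5     0.3249] T [-0.0213  0.019  -0.0241] op 1.002
[0.5156 0.1786 0.0065] [0.5868 0.3119 0.0065] 0.15107909478917012 [0.4709 0.8822 0.    ]
grasp [0.5239 0.194  0.0065] shift mm [   0.1937    1.941  -104.9203] yaw err -0.0027120089317317353
```

>>> move_arm --pt "0 0 0 0 2 -50 0" --pt "0 0 0 0 2 -85 0" --pt "0 0 0 0 2 -100 0" --pt "0 0 0 0 2 -106 0" --pt "0 0 0 0 2 -106 0" --pt "0 0 0 0 2 -106 255" --pt "0 0 0 0 2 -106 255" --pt "0 0 0 0 2 -106 255" --pt "0 0 0 0 2 -106 255" --pt "0 0 0 0 2 -106 255" --pt "0 0 0 0 2 -106 255" --pt "0 0 0 0 2 -106 255" --newtons 25

```text
time: 3.25
eef_pos: [0.5239, 0.1944, 0.0061]
tcp_rot: [0.171, 0.686, -0.17, 0.687]
contact_force: [-0.6, -0.7, 3.8]
opening: 0.133
```

Run:
```python
from st import *
st()
w=eyes.read_camera("wrist"); cv2.imwrite("pics/w2.png",w["color"][:,:,::-1])
```

```text
t 3.25 tcp [0.5239 0.1944 0.0061] x [ 0.0015  0.0004 -1.    ] yaw -0.4869847130638025 q [0.1737 0.3292 1.9887 0.0001 0.8222 0.6606] F [-0.6224 -0.6708  3.7793] T [-0.0936  0.175   0.0165] op 0.133
```

View pics/w2.png

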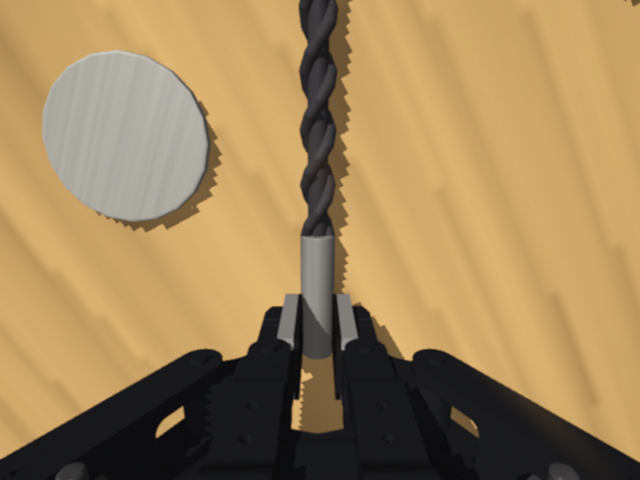

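>>> move_arm --pt "0 0 0 0 0 10 255" --pt "0 0 0 0 0 30 255" --pt "0 0 0 0 0 70 255" --pt "0 0 0 0 0 120 255" --pt "0 0 0 0 0 170 255" --pt "0 0 0 0 0 220 255" --pt "0 0 0 0 0 270 255" --pt "0 0 0 0 0 310 255" --pt "0 0 0 0 0 330 255" --pt "0 0 0 0 0 330 255" --pt "0 0 0 0 0 330 255" --newtons 25

```text
time: 4.4
eef_pos: [0.5233, 0.1943, 0.3349]
tcp_rot: [0.17, 0.686, -0.17, 0.686]
contact_force: [0.1, 0.0, -2.5]
opening: 0.132
```

Run:
```python
from st import *
st()
w=eyes.read_camera("wrist"); cv2.imwrite("pics/w3.png",w["color"][:,:,::-1])
w=eyes.read_camera("side"); cv2.imwrite("pics/s3.png",w["color"][:,:,::-1])
```

```text
t 4.4 tcp [0.5233 0.1943 0.3349] x [-0.0001  0.     -1.    ] yaw -0.48687977391848425 q [ 0.1738 -0.0345  1.7427  0.      1.4334  0.6607] F [ 0.1457  0.0353 -2.462 ] T [-0.0911  0.0168  0.0042] op 0.132
```

View pics/w3.png

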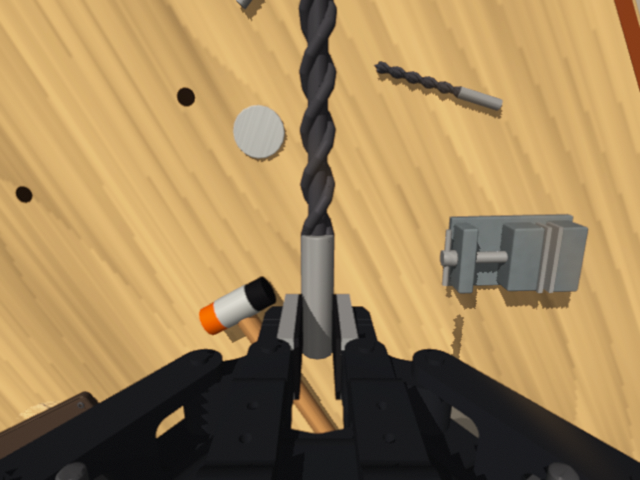

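View pics/s3.png

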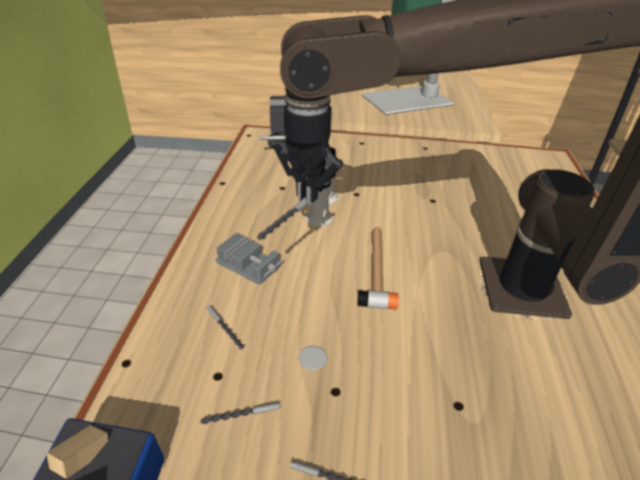

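>>> move_arm --pt "0 0 0 0 0 0 255" --pt "0 0 0 0 0 0 255" --pt "0 0 0 0 0 0 255" --pt "0 0 0 0 0 0 255" --pt "0 0 0 0 0 0 255" --pt "0 0 0 0 0 0 255" --newtons 3

```text
time: 5.1
eef_pos: [0.5228, 0.1942, 0.3331]
tcp_rot: [0.17, 0.687, -0.171, 0.685]
contact_force: [-0.5, -0.1, -2.1]
opening: 0.131
```

Run:
```python
from st import *
st()
w=eyes.read_camera("wrist"); cv2.imwrite("pics/w4.png",w["color"][:,:,::-1])
w=eyes.read_camera("side"); crop(w,250,120,370,300,3,"pics/s4.png")
```

```text
t 5.1 tcp [0.5228 0.1942 0.3331] x [-0.0034 -0.0005 -1.    ] yaw -0.4869504760925862 q [ 0.1738 -0.0329  1.7444  0.0001  1.4335  0.6607] F [-0.485  -0.0976 -2.1159] T [-0.0761  0.0662 -0.0583] op 0.131
```

View pics/w4.png

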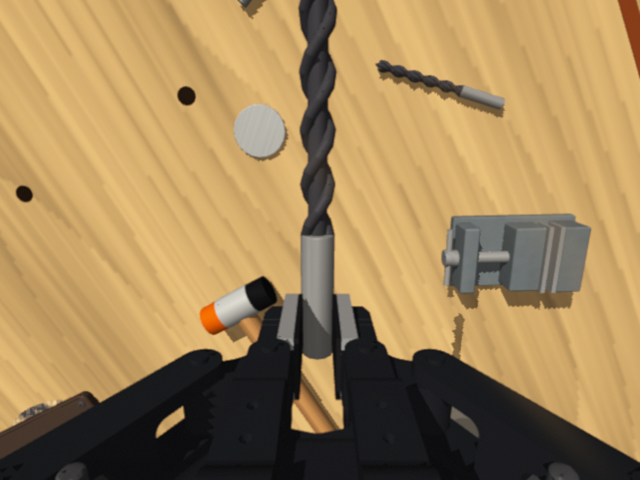

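View pics/s4.png

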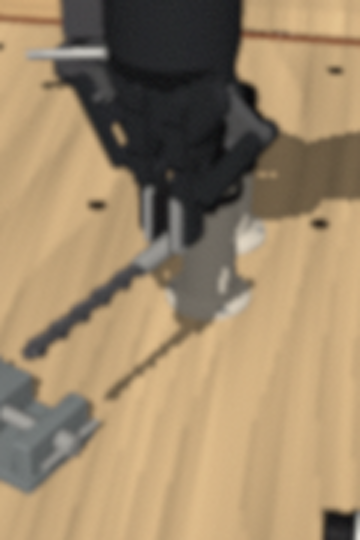

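>>> move_arm --pt "0 0 0 0 0 -50 255" --pt "0 0 0 0 0 -100 255" --pt "0 0 0 0 0 -140 255" --pt "0 0 0 0 0 -160 255" --pt "0 0 0 0 0 -165 255" --pt "0 0 0 0 0 -165 235" --pt "0 0 0 0 0 -165 232" --pt "0 0 0 0 0 -165 230" --pt "0 0 0 0 0 -165 228" --pt "0 0 0 0 0 -165 227" --newtons 3

```text
time: 6.2
eef_pos: [0.5233, 0.1943, 0.1692]
tcp_rot: [0.17, 0.687, -0.171, 0.686]
contact_force: [0.9, -0.2, -2.3]
opening: 0.134
```

Run:
```python
from st import *
st()
w=eyes.read_camera("wrist"); cv2.imwrite("pics/w5.png",w["color"][:,:,::-1])
```

```text
t 6.2 tcp [0.5233 0.1943 0.1692] x [-0.0015 -0.0002 -1.    ] yaw -0.48695293596752176 q [0.1738 0.0915 1.9203 0.     1.1314 0.6607] F [ 0.9015 -0.2446 -2.3031] T [-0.0554  0.0241  0.0226] op 0.134
```

View pics/w5.png

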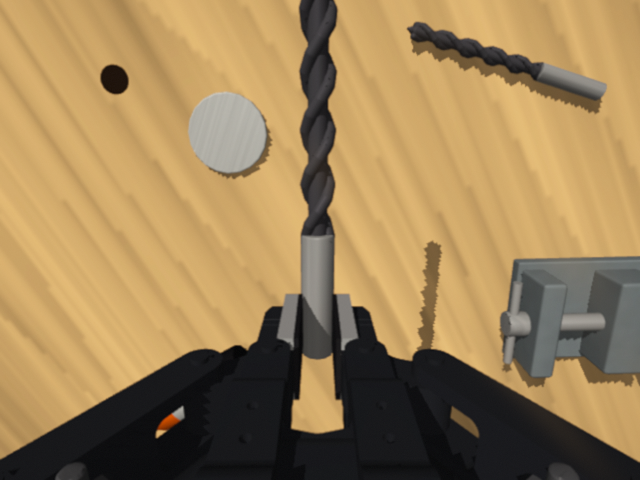

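>>> move_arm --pt "0 0 0 0 0 0 225" --pt "0 0 0 0 0 0 225" --pt "0 0 0 0 0 0 224" --pt "0 0 0 0 0 0 224" --newtons 3

```text
time: 6.65
eef_pos: [0.5231, 0.1943, 0.1688]
tcp_rot: [0.17, 0.687, -0.171, 0.686]
contact_force: [0.2, -0.5, -1.7]
opening: 0.13
```

Run:
```python
from st import *
st()
w=eyes.read_camera("wrist"); cv2.imwrite("pics/w6.png",w["color"][:,:,::-1])
```

```text
t 6.65 tcp [0.5231 0.1943 0.1688] x [-0.0022 -0.0003 -1.    ] yaw -0.48693952167114046 q [0.1738 0.0918 1.9207 0.0001 1.1313 0.6607] F [ 0.2112 -0.4619 -1.7121] T [-0.029   0.0314 -0.0282] op 0.13
```

View pics/w6.png

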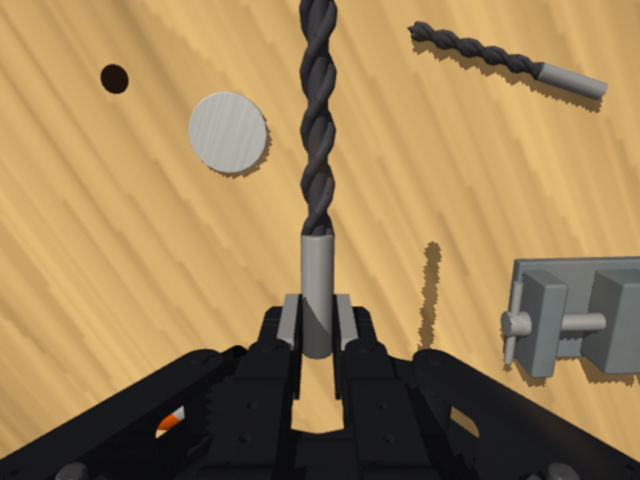

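>>> move_arm --pt "0 0 0 0 0 0 223" --pt "0 0 0 0 0 0 223" --newtons 3

```text
time: 6.9
eef_pos: [0.523, 0.1943, 0.1687]
tcp_rot: [0.17, 0.687, -0.171, 0.685]
contact_force: [-0.1, -0.8, -1.5]
opening: 0.135
```

```bash
cat > look.py <<'E'
from st import *
import sys
st()
w=eyes.read_camera("wrist"); cv2.imwrite(sys.argv[1],cv2.resize(w["color"][:,:,::-1],(480,360)))
E
python3 look.py pics/w7.png
```

```text
t 6.9 tcp [0.523  0.1943 0.1687] x [-0.0024 -0.0003 -1.    ] yaw -0.48696251498063814 q [0.1738 0.0919 1.9208 0.0001 1.1313 0.6607] F [-0.1249 -0.7567 -1.4607] T [-0.0303  0.0634  0.0131] op 0.135
```

View pics/w7.png

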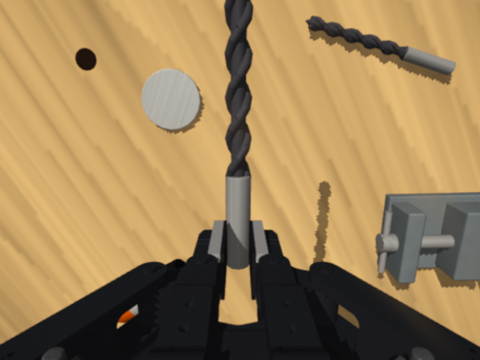

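>>> move_arm --pt "0 0 0 0 0 0 222" --pt "0 0 0 0 0 0 222" --newtons 3

```text
time: 7.15
eef_pos: [0.5231, 0.1943, 0.1687]
tcp_rot: [0.17, 0.687, -0.171, 0.685]
contact_force: [0.2, -0.5, -1.2]
opening: 0.131
```

```bash
python3 look.py pics/w8.png
```

```text
t 7.15 tcp [0.5231 0.1943 0.1687] x [-0.0024 -0.0004 -1.    ] yaw -0.4869122579987926 q [0.1738 0.0919 1.9207 0.     1.1314 0.6607] F [ 0.2021 -0.5349 -1.1727] T [-0.0617  0.0801 -0.0128] op 0.131
```

View pics/w8.png

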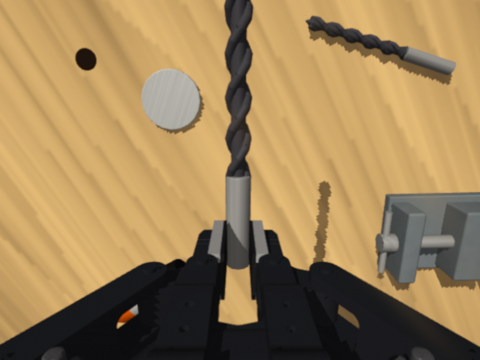

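>>> move_arm --pt "0 0 0 0 0 0 221" --pt "0 0 0 0 0 0 221" --pt "0 0 0 0 0 0 220" --newtons 3

```text
time: 7.5
eef_pos: [0.523, 0.1943, 0.1687]
tcp_rot: [0.17, 0.687, -0.171, 0.685]
contact_force: [0.4, -0.1, -1.2]
opening: 0.14
```

```bash
python3 look.py pics/w9.png
```

```text
t 7.5 tcp [0.523  0.1943 0.1687] x [-0.0024 -0.0004 -1.    ] yaw -0.4868679947289957 q [0.1738 0.0919 1.9208 0.     1.1313 0.6607] F [ 0.4369 -0.0892 -1.1751] T [-0.0774  0.0562 -0.0046] op 0.14
```

View pics/w9.png

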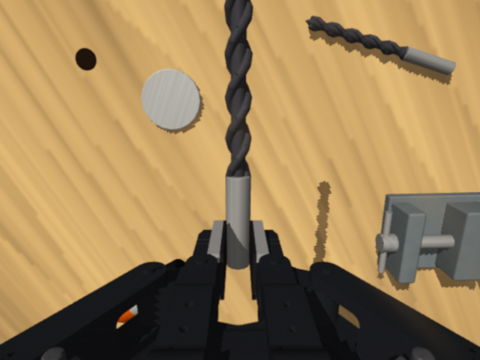

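>>> move_arm --pt "0 0 0 0 0 0 219" --pt "0 0 0 0 0 0 219" --newtons 3

```text
time: 7.75
eef_pos: [0.5231, 0.1943, 0.1687]
tcp_rot: [0.17, 0.687, -0.171, 0.685]
contact_force: [-0.9, 0.7, -1.0]
opening: 0.141
```

```bash
python3 look.py pics/w10.png
```

```text
t 7.75 tcp [0.5231 0.1943 0.1687] x [-0.0024 -0.0004 -1.    ] yaw -0.48690549049096843 q [0.1738 0.0919 1.9207 0.0001 1.1314 0.6606] F [-0.881   0.7485 -1.0123] T [-0.0357  0.0266  0.0103] op 0.141
```

View pics/w10.png

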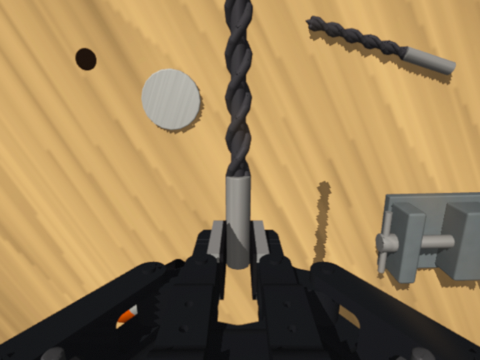

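>>> move_arm --pt "0 0 0 0 0 0 218" --pt "0 0 0 0 0 0 218" --newtons 3

```text
time: 8.0
eef_pos: [0.5232, 0.1944, 0.1689]
tcp_rot: [0.17, 0.687, -0.171, 0.686]
contact_force: [0.7, 1.3, -0.3]
opening: 0.146
```

```bash
python3 look.py pics/w11.png
```

```text
t 8.0 tcp [0.5232 0.1944 0.1689] x [-0.0018  0.0001 -1.    ] yaw -0.4870343024047985 q [0.1739 0.0918 1.9205 0.0004 1.131  0.6607] F [ 0.7224  1.3088 -0.3412] T [ 0.1245 -0.0545  0.0148] op 0.146
```

View pics/w11.png

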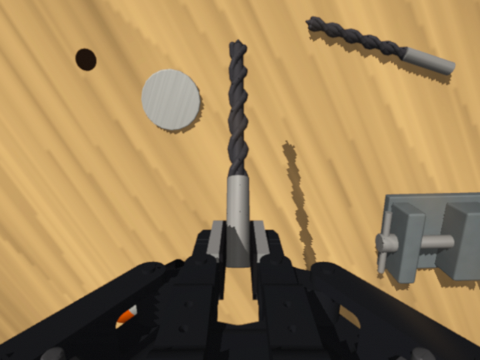

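>>> move_arm --pt "0 0 0 0 0 0 218" --pt "0 0 0 0 0 0 218" --newtons 3

```text
time: 8.25
eef_pos: [0.5231, 0.1943, 0.1688]
tcp_rot: [0.17, 0.687, -0.171, 0.686]
contact_force: [-0.6, -0.3, -1.0]
opening: 0.143
```

```bash
python3 look.py pics/w12.png
```

```text
t 8.25 tcp [0.5231 0.1943 0.1688] x [-0.0021 -0.0002 -1.    ] yaw -0.48704867738599517 q [0.1738 0.0919 1.9206 0.0002 1.1312 0.6607] F [-0.5563 -0.2945 -0.9608] T [-0.0374  0.091   0.0256] op 0.143
```

View pics/w12.png

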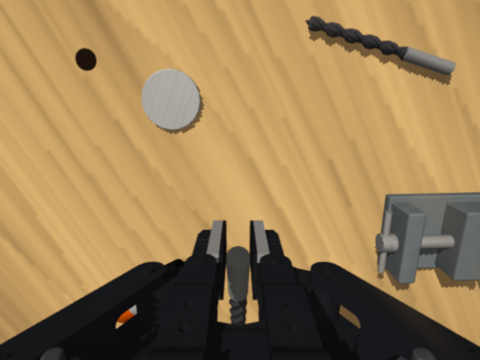

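>>> move_arm --pt "0 0 0 0 0 0 218" --pt "0 0 0 0 0 0 218" --pt "0 0 0 0 0 0 218" --pt "0 0 0 0 0 0 218" --newtons 3

```text
time: 8.7
eef_pos: [0.5236, 0.1945, 0.1694]
tcp_rot: [0.171, 0.687, -0.171, 0.686]
contact_force: [-1.0, 0.7, 0.9]
opening: 0.145
```

```bash
python3 look.py pics/w13.png
python3 - <<'E'
from st import *
s,M=st(); w=eyes.read_camera("wrist")
g=s["eef_pos"]-M[:,0]*.002
for a in (-.6,-.4,-.2,0,.2):
    d=M[:,0]*np.cos(a)+M[:,1]*np.sin(a)
    print(a,(proj(w,np.array([g-d*.0175,g+d*.0325,g+d*.1335]))*.75).round(0).tolist())
c=eyes.read_camera("side"); crop(c,250,120,370,300,3,"pics/s13.png")
E
```

```text
t 8.7 tcp [0.5236 0.1945 0.1694] x [-0.0008  0.0002 -1.    ] yaw -0.48709156137291276 q [0.1738 0.0915 1.9199 0.0004 1.131  0.6607] F [-0.9549  0.669   0.9494] T [0.0203 0.0448 0.0301] op 0.145
t 8.75 tcp [0.5235 0.1945 0.1693] x [-0.001   0.0002 -1.    ] yaw -0.4870360924733312 q [0.1738 0.0915 1.92   0.0004 1.131  0.6607] F [-0.9335  0.2156  0.5162] T [-0.0289 -0.0031 -0.0351] op 0.143
-0.6 [[235.0, 231.0], [235.0, 243.0], [236.0, 255.0]]
-0.4 [[235.0, 238.0], [235.0, 232.0], [236.0, 227.0]]
-0.2 [[235.0, 245.0], [235.0, 222.0], [236.0, 200.0]]
0 [[235.0, 252.0], [235.0, 212.0], [236.0, 173.0]]
0.2 [[235.0, 259.0], [235.0, 203.0], [236.0, 146.0]]
```

View pics/w13.png

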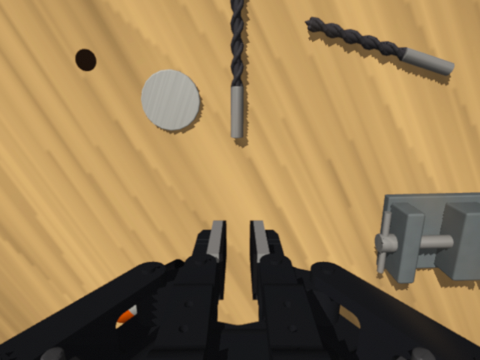

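View pics/s13.png

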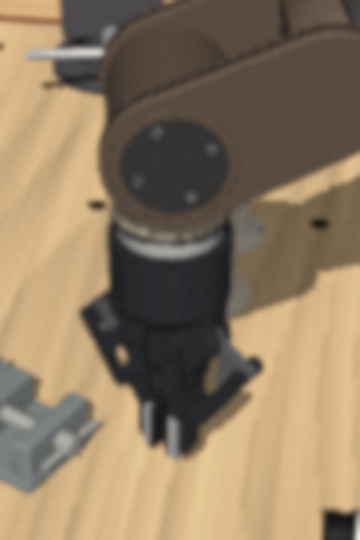

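Run:
```python
from st import *
s,M=st()
w=eyes.read_camera("wrist"); t=eyes.read_camera("top"); crop(t,170,120,330,260,5,"pics/t14.png")
cv2.imwrite("pics/w14.png",w["color"][:,:,::-1])
a=atz(w,316,182.5,.0065);b=atz(w,317,0,.0065);print(a,b,b-a)
print(M[:,1],M[:,2], proj(t,a), proj(t,b))
print(proj(t,s["eef_pos"]))
```

```text
t 8.85 tcp [0.5234 0.1944 0.1692] x [-0.0012  0.0001 -1.    ] yaw -0.48702485734646106 q [0.1738 0.0916 1.9201 0.0004 1.131  0.6607] F [-0.0366 -0.3558 -0.3446] T [0.0239 0.0583 0.006 ] op 0.145
[0.5381 0.2209 0.0065] [0.5979 0.332  0.0065] [0.0597 0.1111 0.    ]
[ 0.468   0.8837 -0.0004] [ 0.8837 -0.468  -0.0011] [[263.0212 239.1864]] [[217.7419 213.2521]]
[[266.5976 238.3351]]
```

View pics/t14.png

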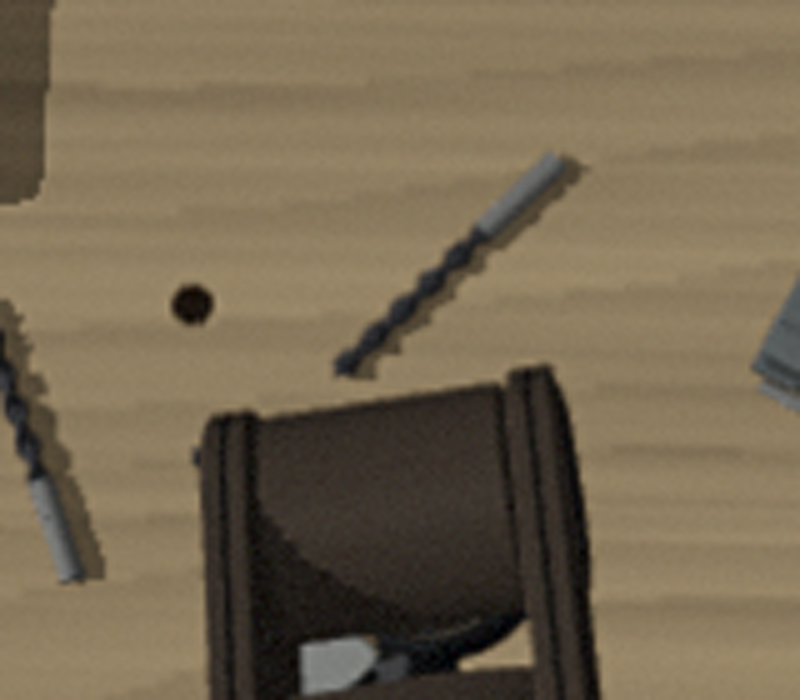

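View pics/w14.png

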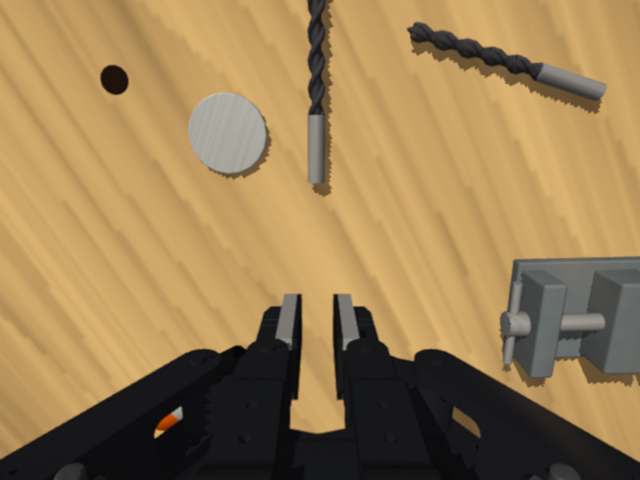

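>>> move_arm --pt "0 0 0 10 18 -5 140" --pt "0 0 0 23 41 -30 140" --pt "0 0 0 23 41 -70 140" --pt "0 0 0 23 41 -110 140" --pt "0 0 0 23 41 -140 140" --pt "0 0 0 23 41 -155 140" --pt "0 0 0 23 41 -161 140" --pt "0 0 0 23 41 -163 140" --pt "0 0 0 23 41 -163 140" --newtons 25

```text
time: 9.85
eef_pos: [0.5477, 0.2357, 0.0076]
tcp_rot: [0.171, 0.686, -0.17, 0.687]
contact_force: [-0.1, 0.2, -0.9]
opening: 0.456
```

```bash
python3 look.py pics/w15.png
```

```text
t 9.85 tcp [0.5477 0.2357 0.0076] x [ 0.0012  0.0007 -1.    ] yaw -0.4871175515782399 q [0.2362 0.3938 1.8958 0.0006 0.8506 0.7229] F [-0.0539  0.192  -0.8684] T [0.0109 0.0094 0.0386] op 0.456
```

View pics/w15.png

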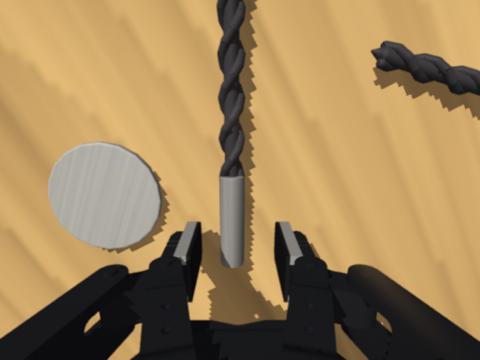

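>>> move_arm --pt "0 0 0 -2 0 -3 140" --pt "0 0 0 -2 0 -5 140" --pt "0 0 0 -2 0 -5 255" --pt "0 0 0 -2 0 -5 255" --pt "0 0 0 -2 0 -5 255" --pt "0 0 0 -2 0 -5 255" --pt "0 0 0 -2 0 -5 255" --newtons 25

```text
time: 10.6
eef_pos: [0.5458, 0.2358, 0.0032]
tcp_rot: [0.171, 0.686, -0.17, 0.687]
contact_force: [-1.4, 0.3, 2.4]
opening: 0.137
```

```bash
python3 look.py pics/w16.png
```

```text
t 10.6 tcp [0.5458 0.2358 0.0032] x [ 0.0017  0.0008 -1.    ] yaw -0.4869706507737132 q [0.237  0.398  1.9005 0.0005 0.8413 0.7236] F [-1.3779  0.3329  2.4062] T [-0.0384  0.2704  0.0977] op 0.137
```

View pics/w16.png

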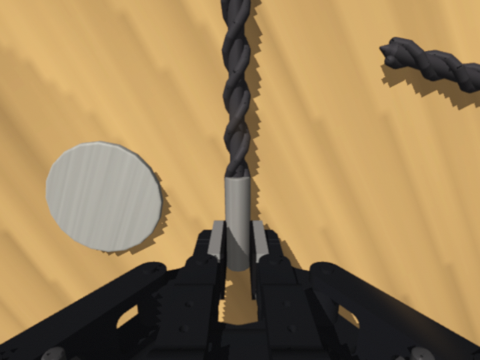

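>>> move_arm --pt "0 0 0 0 0 10 255" --pt "0 0 0 0 0 40 255" --pt "0 0 0 0 0 90 255" --pt "0 0 0 0 0 130 255" --pt "0 0 0 0 0 155 255" --pt "0 0 0 0 0 165 240" --pt "0 0 0 0 0 165 230" --pt "0 0 0 0 0 165 222" --pt "0 0 0 0 0 165 220" --pt "0 0 0 0 0 165 219" --newtons 25

```text
time: 11.65
eef_pos: [0.5447, 0.2355, 0.1659]
tcp_rot: [0.17, 0.687, -0.171, 0.686]
contact_force: [-0.1, 0.4, -1.3]
opening: 0.142
```

>>> move_arm --pt "0 0 0 0 0 0 218" --pt "0 0 0 0 0 0 222" --newtons 3

```text
time: 11.85
eef_pos: [0.5442, 0.2353, 0.1646]
tcp_rot: [0.17, 0.688, -0.171, 0.685]
contact_force: [-0.1, -0.0, -0.8]
opening: 0.138
```

```bash
python3 look.py pics/w17.png
```

```text
t 11.85 tcp [0.5442 0.2353 0.1646] x [-0.0043 -0.0006 -1.    ] yaw -0.48712538120151955 q [0.2369 0.1729 1.8384 0.0005 1.1346 0.7239] F [-0.0634 -0.0174 -0.8486] T [-0.0782  0.0893  0.0385] op 0.138
```

View pics/w17.png

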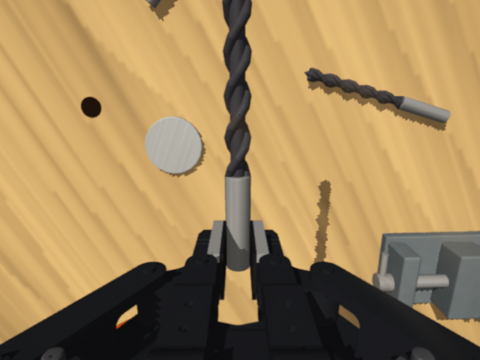

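>>> move_arm --pt "0 0 0 0 0 0 218" --pt "0 0 0 0 0 0 218" --pt "0 0 0 0 0 0 223" --newtons 3

```text
time: 12.2
eef_pos: [0.5444, 0.2354, 0.1651]
tcp_rot: [0.17, 0.687, -0.171, 0.685]
contact_force: [0.5, 0.0, -1.8]
opening: 0.137
```

```bash
python3 look.py pics/w18.png
```

```text
t 12.2 tcp [0.5444 0.2354 0.1651] x [-0.0034 -0.0004 -1.    ] yaw -0.487130618986012 q [0.237  0.1725 1.838  0.0005 1.1345 0.7239] F [ 0.5453  0.0043 -1.7821] T [-0.0312 -0.0109  0.0546] op 0.137
```

View pics/w18.png

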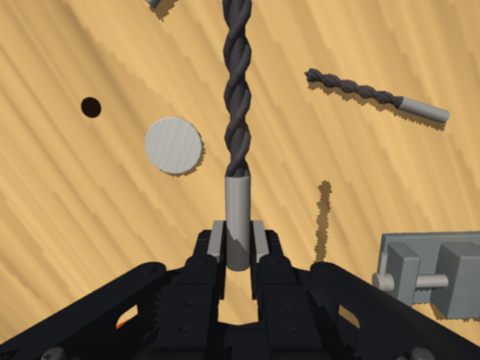

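>>> move_arm --pt "0 0 0 0 0 0 219" --pt "0 0 0 0 0 0 218" --pt "0 0 0 0 0 0 218" --pt "0 0 0 0 0 0 224" --newtons 3

```text
time: 12.65
eef_pos: [0.5444, 0.2354, 0.1652]
tcp_rot: [0.17, 0.687, -0.171, 0.685]
contact_force: [0.3, -0.6, -1.2]
opening: 0.141
```

```bash
python3 look.py pics/w19.png
```

```text
t 12.65 tcp [0.5444 0.2354 0.1652] x [-0.0034 -0.0004 -1.    ] yaw -0.487139682376612 q [0.237  0.1724 1.8379 0.0004 1.1346 0.7239] F [ 0.2508 -0.6158 -1.1836] T [-0.0894  0.0461  0.0297] op 0.141
```

View pics/w19.png

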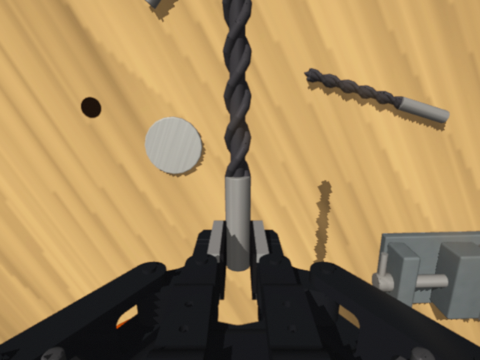

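>>> move_arm --pt "0 0 0 0 0 0 218" --pt "0 0 0 0 0 0 217" --pt "0 0 0 0 0 0 217" --pt "0 0 0 0 0 0 222" --newtons 3

```text
time: 13.1
eef_pos: [0.5442, 0.2351, 0.165]
tcp_rot: [0.17, 0.688, -0.171, 0.685]
contact_force: [-0.5, -1.3, -1.7]
opening: 0.134
```

```bash
python3 look.py pics/w20.png
```

```text
t 13.1 tcp [0.5442 0.2351 0.165 ] x [-0.0042 -0.0012 -1.    ] yaw -0.48683026664481277 q [ 0.2369  0.1725  1.8382 -0.0002  1.1352  0.7238] F [-0.5259 -1.2663 -1.7137] T [-0.153   0.1468  0.0305] op 0.134
```

View pics/w20.png

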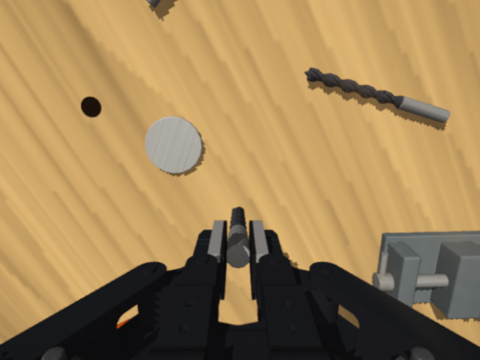

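>>> move_arm --pt "0 0 0 0 0 0 224" --pt "0 0 0 0 0 0 230" --pt "0 0 0 0 0 0 255" --newtons 25

```text
time: 13.45
eef_pos: [0.5442, 0.2352, 0.165]
tcp_rot: [0.17, 0.688, -0.171, 0.685]
contact_force: [0.4, 0.3, 0.2]
opening: 0.131
```

Run:
```python
from st import *
s,M=st(); w=eyes.read_camera("wrist"); crop(w,240,220,400,370,5,"pics/w21.png")
for off in (-.003,.002,.006):
  for a in (-.4,-.3,-.2,-.1,0,.1):
    g=s["eef_pos"]-M[:,0]*off
    d=M[:,0]*np.cos(a)+M[:,1]*np.sin(a)
    print(off,a,((proj(w,np.array([g-d*.0175,g+d*.0325,g+d*.1335]))-[240,220])*5).round(0).tolist())
c=eyes.read_camera("side"); crop(c,250,150,350,300,5,"pics/s21.png")
```

```text
t 13.45 tcp [0.5442 0.2352 0.165 ] x [-0.0041 -0.001  -1.    ] yaw -0.4870263693605297 q [ 0.2369  0.1725  1.8382 -0.      1.135   0.7239] F [0.4182 0.2699 0.2247] T [ 0.0526 -0.0385  0.0187] op 0.131
-0.003 -0.4 [[366.0, 455.0], [370.0, 426.0], [375.0, 397.0]]
-0.003 -0.3 [[366.0, 480.0], [370.0, 393.0], [375.0, 308.0]]
-0.003 -0.2 [[366.0, 503.0], [370.0, 360.0], [375.0, 219.0]]
-0.003 -0.1 [[366.0, 526.0], [370.0, 328.0], [375.0, 131.0]]
-0.003 0 [[366.0, 548.0], [370.0, 296.0], [375.0, 43.0]]
-0.003 0.1 [[366.0, 569.0], [370.0, 266.0], [374.0, -45.0]]
0.002 -0.4 [[365.0, 487.0], [370.0, 449.0], [375.0, 412.0]]
0.002 -0.3 [[365.0, 512.0], [370.0, 415.0], [375.0, 321.0]]
0.002 -0.2 [[365.0, 537.0], [370.0, 381.0], [375.0, 230.0]]
0.002 -0.1 [[365.0, 561.0], [370.0, 348.0], [375.0, 141.0]]
0.002 0 [[365.0, 583.0], [370.0, 316.0], [375.0, 51.0]]
0.002 0.1 [[365.0, 604.0], [370.0, 285.0], [374.0, -38.0]]
0.006 -0.4 [[365.0, 514.0], [370.0, 468.0], [375.0, 423.0]]
0.006 -0.3 [[365.0, 540.0], [370.0, 433.0], [375.0, 331.0]]
0.006 -0.2 [[365.0, 565.0], [370.0, 398.0], [375.0, 240.0]]
0.006 -0.1 [[365.0, 590.0], [370.0, 365.0], [375.0, 149.0]]
0.006 0 [[365.0, 613.0], [370.0, 332.0], [374.0, 58.0]]
0.006 0.1 [[365.0, 634.0], [370.0, 300.0], [374.0, -32.0]]
```

View pics/w21.png

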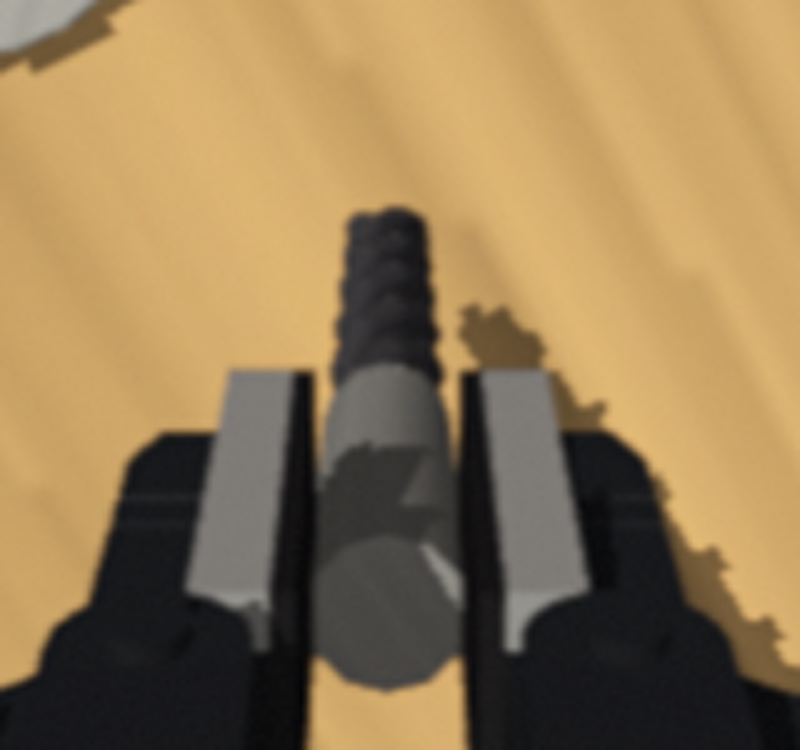

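View pics/s21.png

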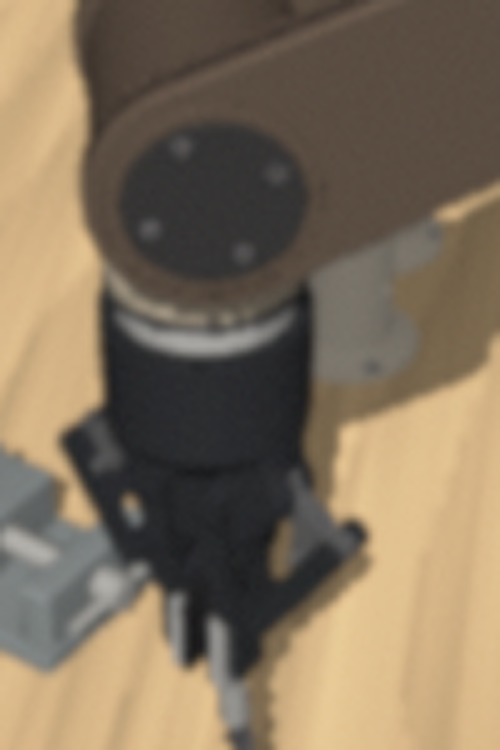

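>>> move_arm --pt "0 0 0 0 0 50 255" --pt "0 0 0 0 0 100 255" --pt "0 0 0.05 0 0 150 255" --pt "0 0 0.15 0 -30 180 255" --pt "0 0 0.3 -2 -80 190 255" --pt "0 0 0.4 -3 -130 190 255" --pt "0 0 0.487 -5 -180 190 255" --pt "0 0 0.487 -5 -230 190 255" --pt "0 0 0.487 -5 -280 190 255" --pt "0 0 0.487 -5 -330 190 255" --pt "0 0 0.487 -5 -370 190 255" --pt "0 0 0.487 -5 -390 190 255" --newtons 25

```text
time: 14.75
eef_pos: [0.5387, -0.158, 0.3549]
tcp_rot: [0.0, 0.708, -0.002, 0.706]
contact_force: [-0.6, 2.3, -1.8]
opening: 0.135
```

>>> move_arm --pt "0 0 0 0 0 0 255"

```text
time: 14.85
eef_pos: [0.5384, -0.1602, 0.3547]
tcp_rot: [0.002, 0.708, -0.003, 0.706]
contact_force: [-0.5, 1.5, -0.4]
opening: 0.132
```

Run:
```python
from st import *
s,M=st(); w=eyes.read_camera("wrist"); cv2.imwrite("pics/w22.png",w["color"][:,:,::-1])
c=eyes.read_camera("side"); cv2.imwrite("pics/s22f.png",c["color"][:,:,::-1]); crop(c,270,60,370,210,5,"pics/s22.png")
t=eyes.read_camera("top"); crop(t,370,160,530,300,5,"pics/t22.png")
print(proj(c,s["eef_pos"]))
```

```text
t 14.85 tcp [ 0.5384 -0.1602  0.3547] x [-0.0035 -0.0019 -1.    ] yaw -0.007468803156763029 q [-0.4682 -0.0317  1.7051 -0.0033  1.4706 -0.4604] F [-0.5469  1.5422 -0.4249] T [ 0.2078 -0.0158 -0.0128] op 0.132
[[321.5491 110.7851]]
```

View pics/w22.png

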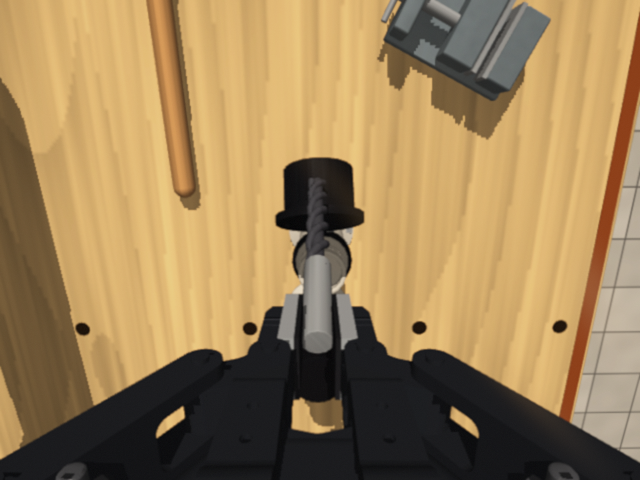

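View pics/s22f.png

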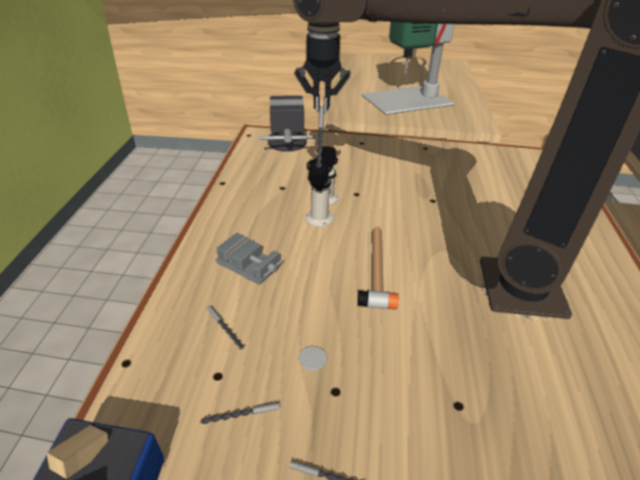

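View pics/s22.png

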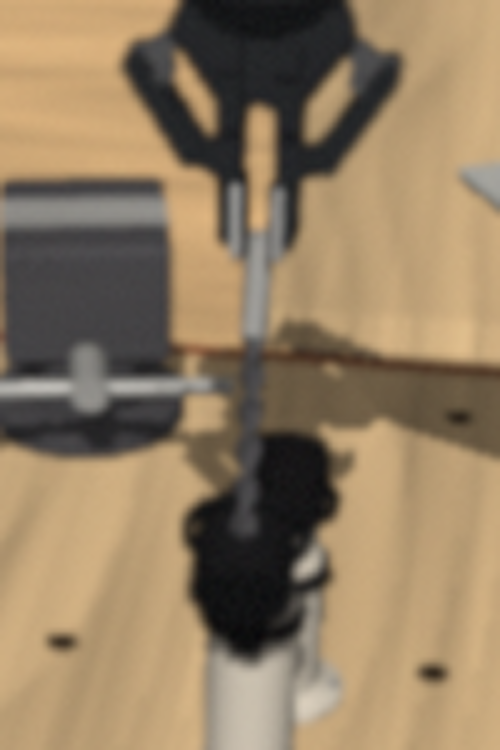

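View pics/t22.png

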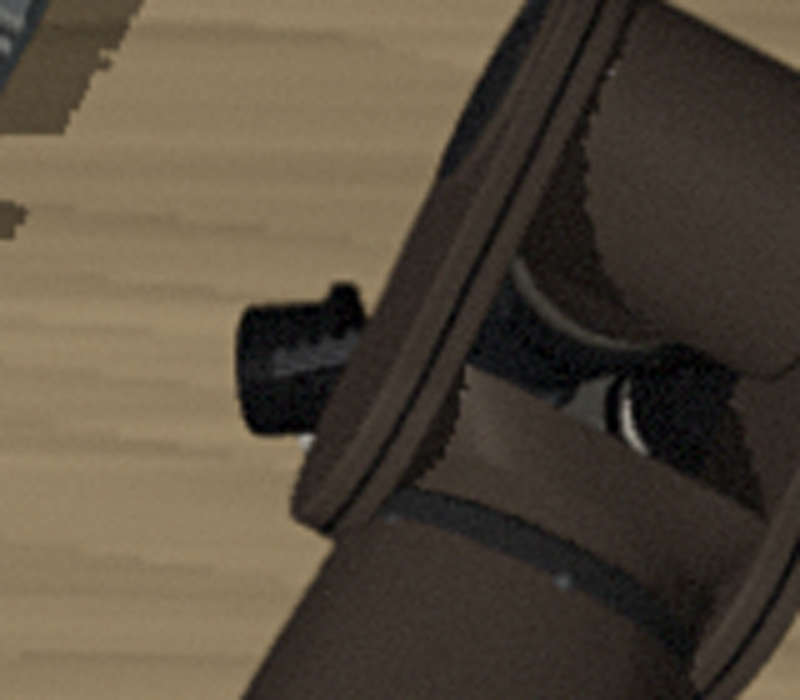

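```bash
cat >> h.py <<'E'
def tri(obs):
    A=np.zeros((3,3));b=np.zeros(3)
    for c,u,v in obs:
        d=ray(c,u,v);d/=np.linalg.norm(d);Pm=np.eye(3)-np.outer(d,d);A+=Pm;b+=Pm@np.array(c["eye"])
    return np.linalg.solve(A,b)
E
python3 - <<'E'
from st import *
s,M=st(); w=eyes.read_camera("wrist"); c=eyes.read_camera("side")
crop(w,240,150,400,370,3,"pics/w23.png"); crop(c,295,90,345,175,7,"pics/s23.png")
sh=tri([(w,317,342),(c,321.6,108)]); tp=tri([(w,317,182),(c,319,166)])
print(sh,tp,np.linalg.norm(sh-tp),(tp-sh)/np.linalg.norm(tp-sh))
print(sh-s["eef_pos"])
E
```

```text
t 15.0 tcp [ 0.5387 -0.1572  0.3551] x [-0.0032 -0.0018 -1.    ] yaw -0.0031778985618786076 q [-0.4633 -0.0334  1.706  -0.003   1.4711 -0.4598] F [-0.7062  0.5958 -0.5748] T [0.1634 0.0476 0.0353] op 0.129
[ 0.5394 -0.1698  0.3577] [ 0.5381 -0.123   0.2259] 0.13985331155763275 [-0.0093  0.3352 -0.9421]
[ 0.0008 -0.0127  0.0026]
```

View pics/w23.png

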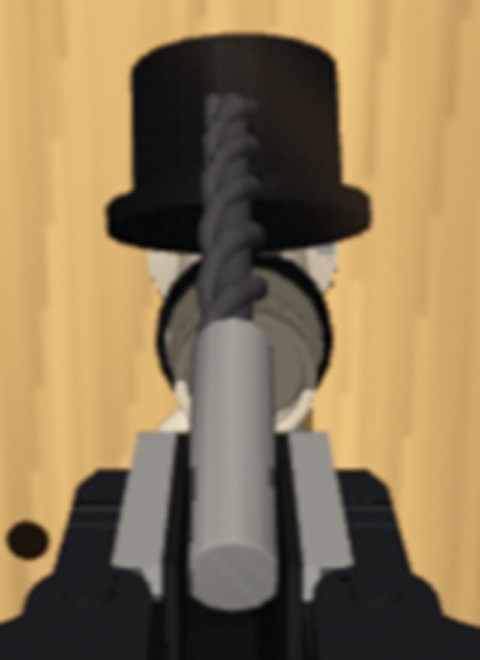

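View pics/s23.png

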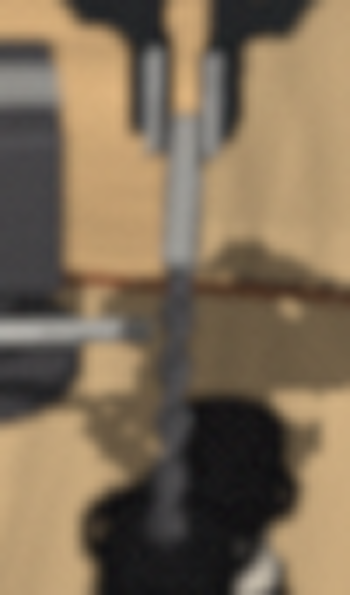

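>>> move_arm --pt "0 0 0 0 0 0 255" --pt "0 0 0 0 0 0 255" --newtons 60

```text
time: 15.3
eef_pos: [0.5389, -0.1553, 0.3554]
tcp_rot: [-0.001, 0.708, -0.001, 0.706]
contact_force: [-0.3, 0.6, -0.5]
opening: 0.106
```

```bash
cat > fit.py <<'E'
from st import *
from scipy.optimize import least_squares
def fit(s,M,obs):
    # obs list of (cam, frac_len_from_shank, u, v, weight)
    def pts(p):
        h,y,a,zz=p  # shank end height above tcp (tool -x), lateral y, angle, lateral z
        e=s["eef_pos"]-M[:,0]*h+M[:,1]*y+M[:,2]*zz
        d=M[:,0]*np.cos(a)+M[:,1]*np.sin(a); return e,d
    def f(p):
        e,d=pts(p); r=[]
        for c,l,u,v in obs: r+=list(proj(c,e+d*l)[0]-[u,v])
        return r
    r=least_squares(f,[.02,0,0,0]); e,d=pts(r.x); return r.x,np.array(r.fun).round(1),e,d
E
python3 - <<'E'
from fit import *
s,M=st(); w=eyes.read_camera("wrist"); c=eyes.read_camera("side")
crop(w,240,150,400,370,3,"pics/w24.png"); crop(c,295,90,345,175,7,"pics/s24.png")
E
```

```text
t 15.3 tcp [ 0.5389 -0.1553  0.3554] x [-0.0028 -0.0021 -1.    ] yaw 9.227974345624363e-05 q [-0.4601 -0.0344  1.7065 -0.0031  1.4712 -0.4599] F [-0.3169  0.5729 -0.5423] T [ 0.2257  0.0702 -0.0226] op 0.106
```

View pics/w24.png

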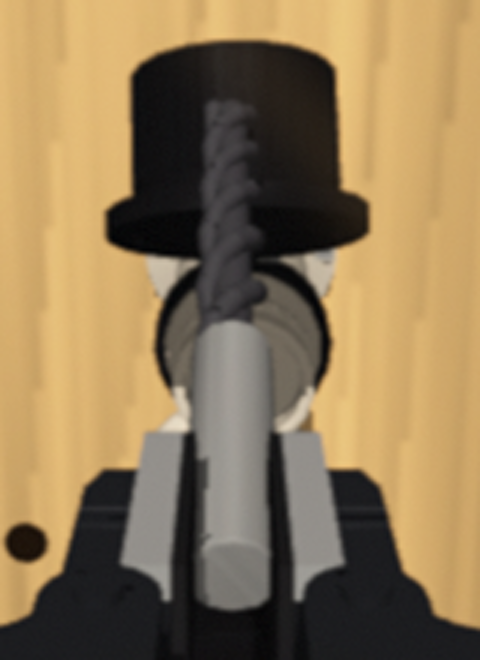

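View pics/s24.png

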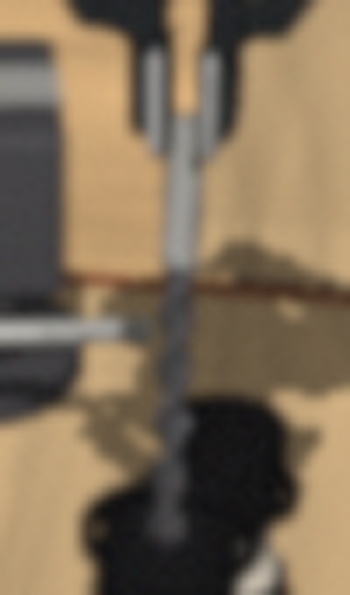

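Run:
```python
from fit import *
s,M=st(); w=eyes.read_camera("wrist"); c=eyes.read_camera("side")
for obs in ([(w,0,318,341.7),(w,.151,316.7,184.5)],[(w,0,318,341.7),(w,.151,316.7,184.5),(c,0,321.7,107),(c,.05,320.6,127.9),(c,.151,318.9,167.1)]):
    x,f,e,d=fit(s,M,obs); print(x,f); print("shank",e,"tip",e+d*.151,"d",d)
```

```text
t 15.4 tcp [ 0.5389 -0.1558  0.3553] x [-0.0029 -0.0021 -1.    ] yaw -0.0005910365341646123 q [-0.4609 -0.0341  1.7064 -0.0032  1.471  -0.4599] F [ 0.1662 -0.2556 -0.0941] T [0.1667 0.104  0.003 ] op 0.111
[ 0.1376  0.067  -0.1203  0.0006] [0. 0. 0. 0.]
shank [ 0.5399 -0.0885  0.4927] tip [ 0.5395 -0.1069  0.3428] d [-0.003  -0.1221 -0.9925]
[ 0.0087 -0.0089  0.2726  0.0009] [-0.5 -0.   0.4  0.1 -0.4 -0.7 -0.4 -0.4 -0.9  1.2]
shank [ 0.5398 -0.1647  0.3639] tip [ 0.5394 -0.1244  0.2184] d [-0.0027  0.2672 -0.9636]
```

Run:
```python
from fit import *
np.set_printoptions(precision=0,suppress=True,linewidth=200)
w=eyes.read_camera("wrist"); W=cloud(w)*1000
crop(w,285,225,355,300,10,"pics/w25.png")
for v in range(230,300,4): print(v,W[v,292:352:3,2])
np.set_printoptions(precision=1,suppress=True,linewidth=200)
m=(W[...,2]>160)&(W[...,2]<170)&(W[...,0]>500)&(W[...,0]<580)&(W[...,1]<-185)&(W[...,1]>-245)
Q=W[m];print(len(Q),Q.min(0),Q.max(0))
(cx,cy),r=cv2.minEnclosingCircle(Q[:,:2].astype(np.float32)); print(cx,cy,r)
m=(W[...,2]>150)&(W[...,2]<159)&(W[...,0]>500)&(W[...,0]<580)&(W[...,1]<-185)&(W[...,1]>-245)
Q=W[m];print(len(Q),Q.min(0),Q.max(0))
```

```text
230 [190. 193. 192. 190. 188. 283. 285. 295. 294. 293. 290. 287. 187. 187. 188. 186. 186. 189. 191. 195.]
234 [185. 184. 184. 184. 183. 285. 296. 297. 295. 293. 289. 182. 181. 181. 181.  79.  46.   7.   6.   7.]
238 [  6.   9.   8.  87. 122. 297. 299. 298. 298. 297. 296. 130. 130. 129. 128. 122.  79.   8.   5.   5.]
242 [  5.   7.  74. 129. 129. 300. 300. 302. 302. 301. 305. 301. 135. 131. 131. 130. 127.   7.   5.   6.]
246 [  5.   5. 131. 129. 133. 302. 302. 304. 311. 310. 309. 305. 300. 137. 137. 132. 130. 129.   5.  -1.]
250 [  1. 129. 131. 133. 138. 304. 312. 313. 313. 312. 310. 303. 150. 144. 139. 137. 135. 129. 130.   1.]
254 [127. 129. 135. 138. 145. 313. 316. 315. 313. 313. 311. 162. 162. 156. 152. 143. 137. 135. 130.   0.]
258 [129. 129. 140. 150. 158. 316. 318. 320. 320. 321. 319. 164. 166. 165. 165. 155. 144. 138. 129. 130.]
262 [129. 137. 140. 158. 166. 321. 323. 323. 324. 324. 322. 322. 319. 155. 166. 165. 158. 140. 128. 129.]
266 [130. 136. 155. 166. 319. 324. 325. 327. 328. 327. 327. 324. 321. 156. 156. 167. 164. 154. 135. 129.]
270 [131. 135. 166. 166. 323. 327. 329. 
[... 264 characters left out ...]
5.   0.   1.]
282 [ -1.   0. 165. 165. 333. 335. 337. 340. 339. 338. 338. 337. 334. 156. 156. 155. 498. 165.  -1.   1.]
286 [  0.  -0.   1. 165. 336. 339. 341. 340. 341. 342. 340. 340. 337. 155. 156. 165. 166.  -0.  -0.   1.]
290 [  0.   3.   6.   7. 339. 342. 343. 343. 345. 344. 343. 342. 340. 161. 165. 165.  -1.   1.   1.   2.]
294 [360. 360. 360. 358. 360. 344. 345. 346. 347. 346. 346. 346. 342. 360. 360. 360. 360. 360. 359.   0.]
298 [364. 364. 365. 364. 363. 346. 348. 348. 349. 349. 348. 347. 345. 364. 363. 364. 365. 364. 363.   1.]
391 [ 520.7 -232.3  160.1] [ 563.8 -194.8  167.7]
542.0975952148438 -216.03976440429688 21.989482879638672
302 [ 520.4 -230.7  150. ] [ 564.3 -194.5  158.9]
```

View pics/w25.png

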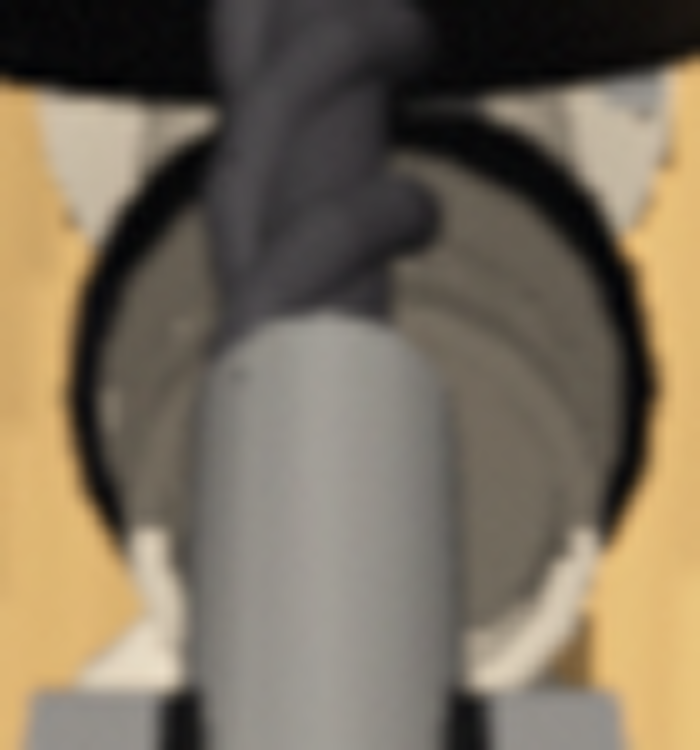

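>>> move_arm --pt "0 0 0 0 4 15 255" --pt "0 0 0 0 4 30 255" --pt "0 0 0 1 0 50 255" --pt "-0.05 0 0 1.5 -15 55 255" --pt "-0.1 0 0 1.5 -30 55 255" --pt "-0.15 0 0 1.5 -45 55 255" --pt "-0.17 0 0 1.5 -56 55 255" --pt "-0.17 0 0 1.5 -56 55 255" --pt "-0.17 0 0 1.5 -56 55 255" --pt "-0.17 0 0 1.5 -56 55 255" --newtons 60

```text
time: 16.55
eef_pos: [0.5404, -0.2121, 0.4104]
tcp_rot: [-0.06, 0.705, -0.061, 0.704]
contact_force: [-0.0, -0.4, -0.8]
opening: 0.113
```

Run:
```python
from fit import *
s,M=st(); w=eyes.read_camera("wrist"); c=eyes.read_camera("side")
cv2.imwrite("pics/w26.png",w["color"][:,:,::-1]); crop(c,280,40,350,190,5,"pics/s26.png")
```

```text
t 16.55 tcp [ 0.5404 -0.2121  0.4104] x [-0.0028 -0.1707 -0.9853] yaw -0.0019098110751362826 q [-0.4826 -0.0322  1.6142 -0.1537  1.4829 -0.4732] F [-0.0364 -0.4377 -0.8144] T [ 0.1775 -0.0191  0.0218] op 0.113
```

View pics/w26.png

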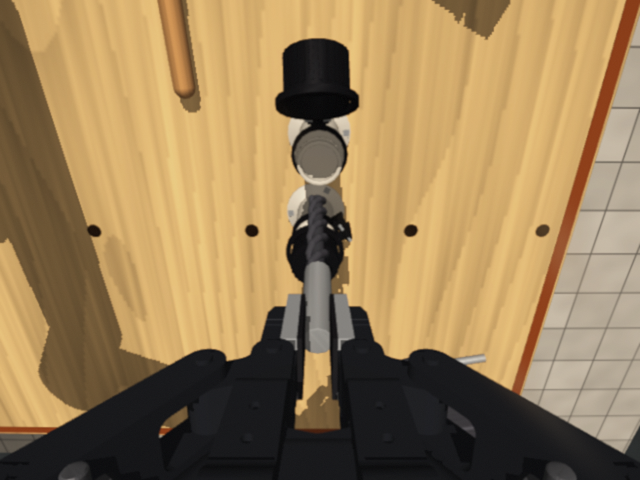

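View pics/s26.png

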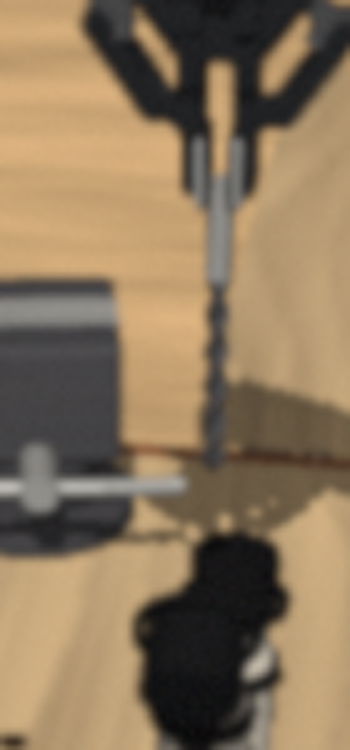

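Run:
```python
from fit import *
s,M=st(); w=eyes.read_camera("wrist"); c=eyes.read_camera("side")
x,f,e,d=fit(s,M,[(w,0,318,341.5),(w,.151,316.7,198),(c,0,323.6,76),(c,.05,323.4,96.6),(c,.151,322.8,133)])
print(x,f);print("shank",e,"tip",e+d*.151,"d",d,"tilt",np.arctan2(d[1],-d[2]),np.arctan2(d[0],-d[2]))
W=cloud(w)
crop(w,280,110,360,200,8,"pics/w27.png")
m=(W[...,2]>.161)&(W[...,2]<.169)&(W[...,0]>.50)&(W[...,0]<.58)&(W[...,1]<-.185)&(W[...,1]>-.245)
Q=W[m]; 
r=least_squares(lambda p: np.hypot(Q[:,0]-p[0],Q[:,1]-p[1])-.020,[.54,-.212],loss="soft_l1",f_scale=.002); print(len(Q),"rim",r.x,Q.min(0),Q.max(0))
m=(W[...,2]>.17)&(W[...,2]<.3)&(W[...,0]>.45)&(W[...,0]<.62)&(W[...,1]<-.06)&(W[...,1]>-.19)
Q=W[m]
for yy in np.arange(-.17,-.09,.005):
    k=Q[(abs(Q[:,1]-yy)<.0025)]; 
    if len(k): print(round(yy,3),len(k),np.percentile(k[:,2],[5,50,95]),np.percentile(k[:,0],[2,98]))
```

```text
t 16.65 tcp [ 0.5404 -0.2121  0.4103] x [-0.0029 -0.1709 -0.9853] yaw -0.0016465393227979887 q [-0.4824 -0.0322  1.6145 -0.1539  1.4826 -0.4733] F [ 0.2475  0.4216 -0.9279] T [ 0.1456 -0.0175 -0.0363] op 0.113
[ 0.0073 -0.0095  0.2055  0.0009] [-0.3 -0.1  0.5  0.1  0.3 -0.4 -0.1 -0.7 -0.7  1.1]
shank [ 0.5413 -0.2202  0.4191] tip [ 0.5409 -0.2151  0.2682] d [-0.0026  0.0338 -0.9994] tilt 0.03378573426601328 -0.002580172165195701
574 rim [ 0.5426 -0.2158] [ 0.5221 -0.2375  0.1612] [ 0.5641 -0.1942  0.1677]
-0.17 218 [0.1803 0.1832 0.1882] [0.5176 0.5613]
-0.165 397 [0.1841 0.1882 0.1974] [0.5111 0.5689]
-0.16 476 [0.1818 0.1901 0.2071] [0.509  0.5719]
-0.155 397 [0.1798 0.1875 0.22  ] [0.5098 0.5721]
-0.15 296 [0.2172 0.2261 0.2323] [0.5099 0.572 ]
-0.145 506 [0.2154 0.234  0.238 ] [0.5153 0.5673]
-0.14 548 [0.2081 0.2252 0.2368] [0.5149 0.5653]
-0.135 484 [0.2053 0.2214 0.226 ] [0.5149 0.5653]
-0.13 499 [0.2044 0.2198 0.2239] [0.5149 0.5644]
-0.125 464 [0.201  0.217  0.2215] [0.5149 0.5645]
-0.12 518 [0.2005 0.2146 0.2191] [0.5149 0.5645]
-0.115 395 [0.2047 0.213  0.2168] [0.5187 0.5618]
-0.11 161 [0.2093 0.2129 0.2153] [0.5261 0.5544]
```

View pics/w27.png

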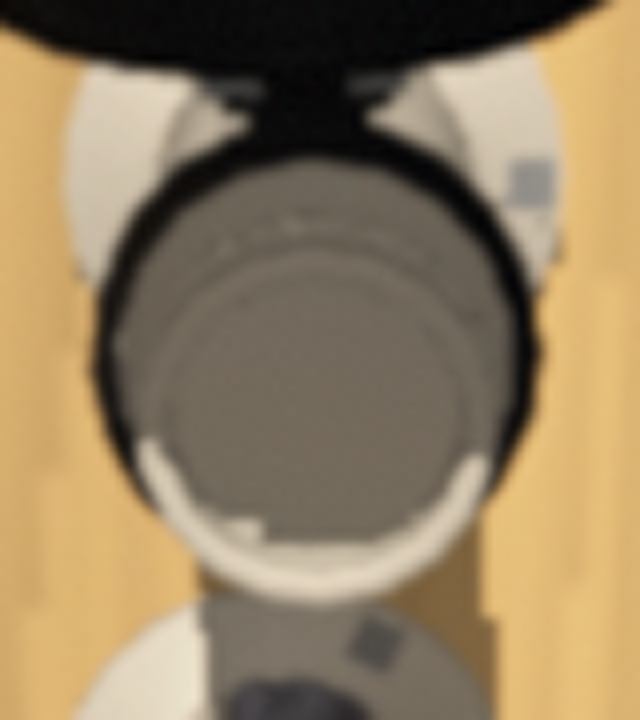

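>>> move_arm --pt "0.02 0 0 0 1 -30 255" --pt "0.04 0 0 0 1 -65 255" --pt "0.04 0 0 0 1 -90 255" --pt "0.04 0 0 0 1 -105 255" --pt "0.04 0 0 0 1 -115 255" --pt "0.04 0 0 0 1 -122 255" --pt "0.04 0 0 0 1 -122 255" --newtons 60

```text
time: 17.45
eef_pos: [0.5404, -0.211, 0.2881]
tcp_rot: [-0.046, 0.707, -0.047, 0.705]
contact_force: [0.0, 0.2, -0.5]
opening: 0.107
```

Run:
```python
from fit import *
s,M=st(); w=eyes.read_camera("wrist"); c=eyes.read_camera("side")
cv2.imwrite("pics/w28.png",w["color"][:,:,::-1]); crop(c,280,60,360,210,5,"pics/s28.png")
```

```text
t 17.45 tcp [ 0.5404 -0.211   0.2881] x [-0.003  -0.1314 -0.9913] yaw -0.0013971841126860826 q [-0.4962  0.0166  1.7795 -0.1222  1.2872 -0.4642] F [ 0.0283  0.1997 -0.4524] T [ 0.0827  0.0782 -0.0117] op 0.107
```

View pics/w28.png

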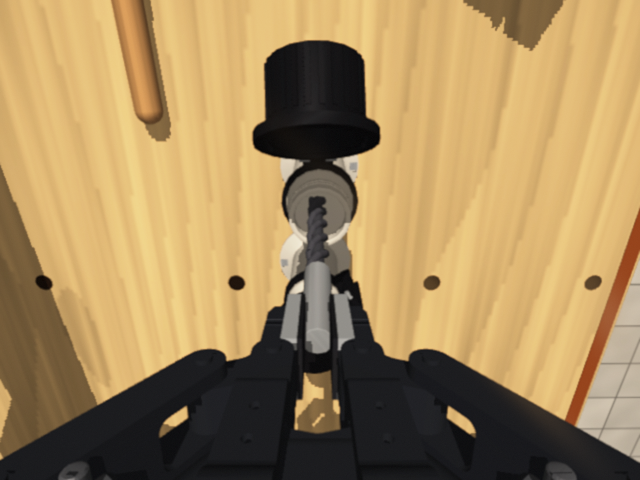

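View pics/s28.png

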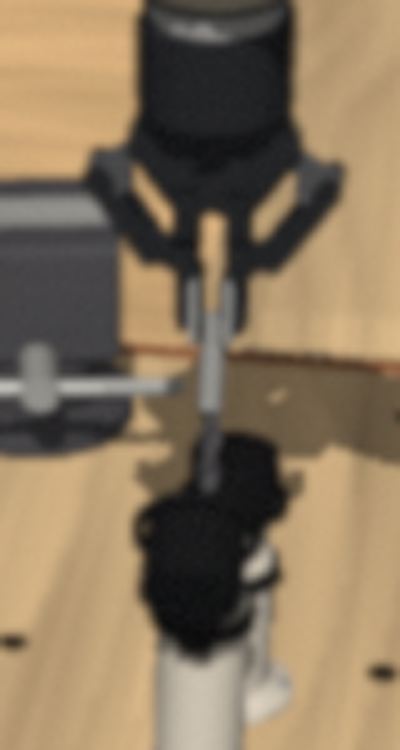

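>>> move_arm --pt "0 0 0 2 0 -5 255" --pt "0 0 0 2 0 -12 255" --pt "0 0 0 2 0 -20 255" --pt "0 0 0 2 0 -25 255" --newtons 60

```text
time: 17.95
eef_pos: [0.5425, -0.2111, 0.2631]
tcp_rot: [-0.046, 0.706, -0.047, 0.705]
contact_force: [0.1, -0.4, -1.1]
opening: 0.108
```

Run:
```python
from fit import *
s,M=st(); w=eyes.read_camera("wrist")
crop(w,240,90,400,370,2,"pics/w29.png")
```

```text
t 17.95 tcp [ 0.5425 -0.2111  0.2631] x [-0.0025 -0.1318 -0.9913] yaw -0.0014075228364120761 q [-0.4945  0.0372  1.804  -0.1241  1.242  -0.4566] F [ 0.0892 -0.3756 -1.1086] T [ 0.1167  0.03   -0.0248] op 0.108
```

View pics/w29.png

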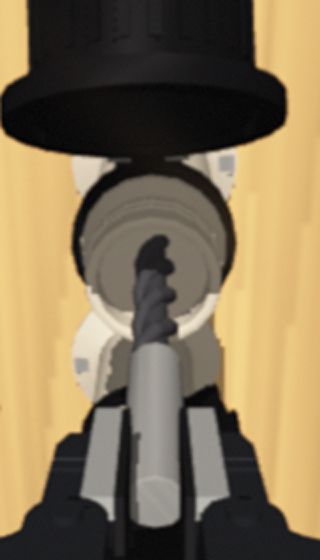

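>>> move_arm --pt "0 0 0 0 0 -12 255" --pt "0 0 0 0 0 -24 255" --pt "0 0 0 0 0 -36 255" --pt "0 0 0 0 0 -46 255" --pt "0 0 0 0 0 -50 255" --newtons 60

```text
time: 18.5
eef_pos: [0.5413, -0.2105, 0.21]
tcp_rot: [-0.046, 0.708, -0.046, 0.703]
contact_force: [-0.7, 0.1, -2.0]
opening: 0.109
```

Run:
```python
from fit import *
s,M=st(); w=eyes.read_camera("wrist")
cv2.imwrite("pics/w30.png",w["color"][:,:,::-1])
c=eyes.read_camera("side"); crop(c,270,80,370,230,5,"pics/s30.png")
```

```text
t 18.5 tcp [ 0.5413 -0.2105  0.21  ] x [-0.0066 -0.1295 -0.9916] yaw -0.0014552382381639443 q [-0.4946  0.0803  1.8576 -0.1286  1.1507 -0.4442] F [-0.6773  0.1167 -1.952 ] T [ 0.0626  0.0222 -0.0514] op 0.109
```

View pics/w30.png

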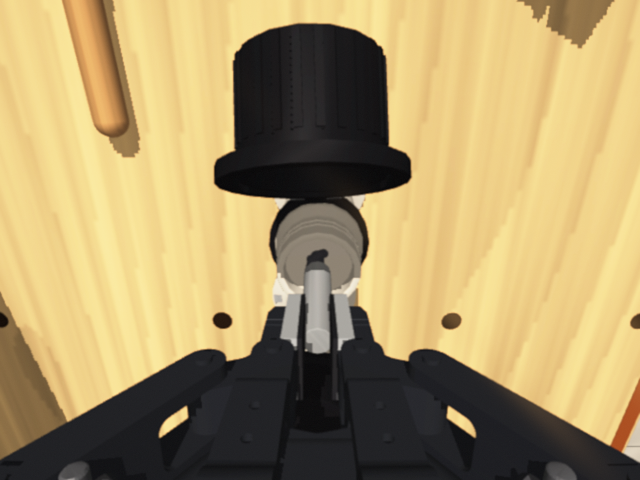

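View pics/s30.png

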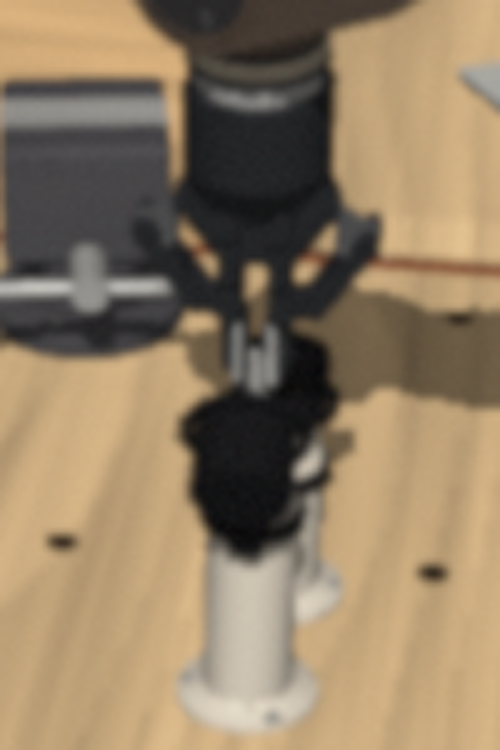

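>>> move_arm --pt "0 0 0 0 0 -12 255" --pt "0 0 0 0 0 -24 255" --pt "0 0 0 0 0 -32 255" --pt "0 0 0 0 0 -32 255" --newtons 60

```text
time: 19.0
eef_pos: [0.5406, -0.2101, 0.1766]
tcp_rot: [-0.045, 0.709, -0.046, 0.702]
contact_force: [-0.7, 0.5, -0.7]
opening: 0.107
```

>>> move_arm --pt "0 0 0 0 0 0 200" --pt "0 0 0 0 0 0 170" --pt "0 0 0 0 0 0 150" --pt "0 0 0 0 0 0 150" --pt "0 0 0 0 0 0 150" --newtons 25

```text
time: 19.5
eef_pos: [0.5408, -0.2102, 0.1772]
tcp_rot: [-0.045, 0.709, -0.046, 0.703]
contact_force: [-0.8, 0.1, -0.1]
opening: 0.411
```

Run:
```python
from fit import *
s,M=st(); w=eyes.read_camera("wrist")
cv2.imwrite("pics/w31.png",w["color"][:,:,::-1])
c=eyes.read_camera("side"); crop(c,270,80,370,230,5,"pics/s31.png")
```

```text
t 19.5 tcp [ 0.5408 -0.2102  0.1772] x [-0.0082 -0.1287 -0.9917] yaw -0.0015526041639134687 q [-0.4946  0.113   1.8853 -0.1323  1.0927 -0.4356] F [-0.8242  0.1274 -0.1411] T [ 0.0293 -0.069  -0.0016] op 0.411
```

View pics/w31.png

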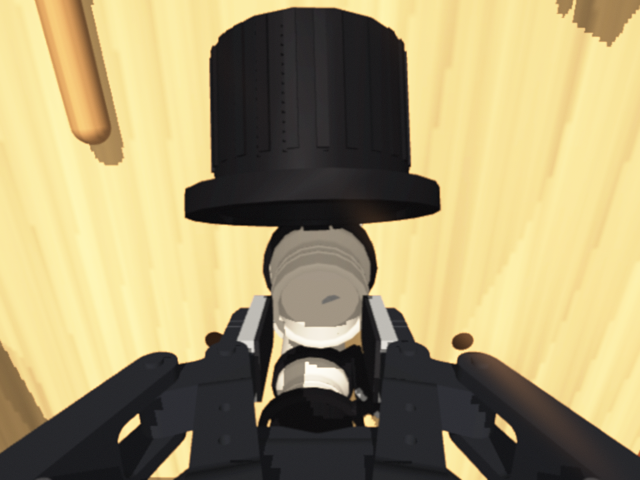

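>>> move_arm --pt "0 0 0 0 0 30 150" --pt "0 0 0 0 0 80 150" --pt "0.06 0 0 0 0 125 255" --pt "0.13 -0.008 0 0 30 140 255" --pt "0.13 -0.008 0 0 80 140 255" --pt "0.13 -0.008 0 0 130 140 255" --pt "0.13 -0.008 0 0 145 130 255" --pt "0.13 -0.008 0 0 145 90 255" --pt "0.13 -0.008 0 0 145 50 255" --pt "0.13 -0.008 0 0 145 28 255" --pt "0.13 -0.008 0 0 145 28 255" --newtons 25

```text
time: 20.7
eef_pos: [0.5379, -0.0646, 0.1998]
tcp_rot: [0.002, 0.711, 0.001, 0.704]
contact_force: [-0.5, 0.6, 0.6]
opening: 0.004
```

Run:
```python
from fit import *
s,M=st(); w=eyes.read_camera("wrist")
cv2.imwrite("pics/w32.png",w["color"][:,:,::-1])
c=eyes.read_camera("side"); crop(c,270,80,370,230,5,"pics/s32.png")
t=eyes.read_camera("top"); crop(t,400,190,560,280,5,"pics/t32.png")
P=cloud(t)*1000; np.set_printoptions(precision=0,suppress=True,linewidth=200)
for v in range(226,246): print(v,P[v,450:476,2])
```

```text
t 20.7 tcp [ 0.5379 -0.0646  0.1998] x [-0.0099  0.0037 -0.9999] yaw -0.0008860261485337444 q [-0.3072  0.027   1.9287  0.0006  1.1964 -0.3065] F [-0.5286  0.6234  0.6364] T [-0.0125  0.0718 -0.0171] op 0.004
226 [501. 501. 501. 501. 500. 502. 139. 159. 167. 164. 166. 165. 169. 161. 163. 166. 166. 164. 165. 166.   4.  -2.   3.   5.   1.  -1.]
227 [505. 502. 504. 502. 499. 501. 165. 166. 165. 162. 157. 155. 158. 157. 158. 156. 159. 160. 167. 165. 165.  -0.  -1.  -0.  -5.   4.]
228 [504. 503. 503. 502. 502. 502. 163. 166. 156. 157. 152. 155. 156. 153. 153. 154. 156. 158. 160. 164. 166. 165.   7.   2.   3.  -0.]
229 [503. 503. 506. 503. 502. 164. 164. 154. 157. 154. 155. 156. 155. 154. 157. 155. 154. 157. 158. 163. 166. 162. 163.  -2.   4.   4.]
230 [507. 504. 504. 505. 504. 163. 167. 155. 155. 156. 153. 152. 154. 155. 156. 156. 154. 156. 153. 154. 160. 166. 166.  -2.   0.   0.]
231 [506. 507. 507. 504. 504. 166. 157. 153. 151. 160. 153. 157. 158. 155. 155. 154. 157. 156. 156. 155. 158. 162. 168. 166.  -0.  -4.]
232 [506. 505. 506. 506. 504. 168. 159. 155. 156. 156. 154. 156. 153. 152. 
[... 1206 characters left out ...]
167.  -1.   0.   2.]
241 [509. 510. 507. 147. 156. 157. 162. 167. 154. 154. 157. 151. 154. 154. 159. 157. 155. 157. 155. 159. 166. 167. 164.  -0.   2.   6.]
242 [513. 510. 139. 143. 154. 156. 163. 165. 168. 166. 155. 153. 161. 159. 157. 154. 154. 155. 156. 165. 167. 163. 132.  -2.  -1.  -1.]
243 [511. 510. 138. 143. 147. 152. 156. 160. 166. 164. 164. 167. 158. 155. 156. 156. 166. 168. 166. 164. 164. 133.  -2.   1.  -1.   1.]
244 [511. 512. 138. 134. 141. 141. 152. 154. 159. 163. 167. 163. 169. 168. 164. 166. 166. 163. 163. 138. 132. 130.   2.  -4.  -4.   2.]
245 [513. 512. 134. 138. 136. 144. 141. 149. 151. 153. 158. 161. 165. 163. 164. 166. 157. 137. 136. 132. 128.  -0.   1.  -3.  -2.   1.]
```

View pics/s32.png

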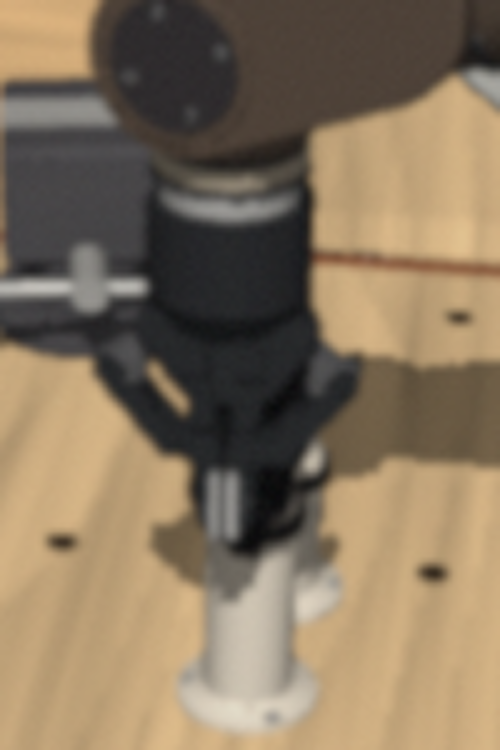

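View pics/t32.png

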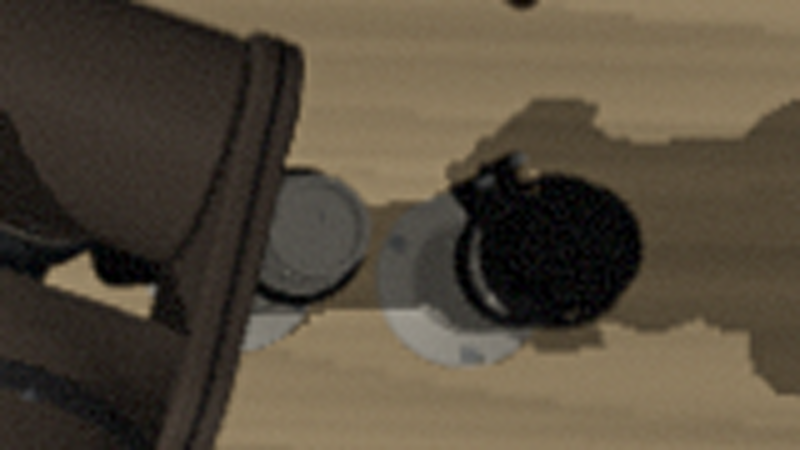

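View pics/w32.png

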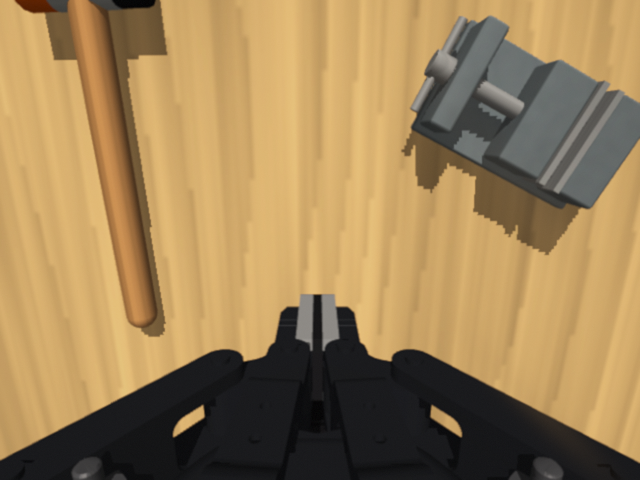

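>>> move_arm --pt "0 0 0 2 -20 3 255" --pt "0 0 0 2 -33 8 255" --pt "0 0 0 2 -43 16 255" --pt "0 0 0 2 -53 23 255" --pt "0 0 0 2 -64 29 255" --pt "0 0 0 2 -76 34 255" --pt "0 0 0 2 -90 36 255" --pt "0 0 0 2 -103 36 255"

```text
time: 21.65
eef_pos: [0.5437, -0.17, 0.2428]
tcp_rot: [0.0, 0.706, -0.0, 0.708]
contact_force: [-0.4, -0.2, 0.3]
opening: -0.001
```

Run:
```python
from fit import *
s,M=st(); w=eyes.read_camera("wrist")
cv2.imwrite("pics/w33.png",w["color"][:,:,::-1])
c=eyes.read_camera("side"); crop(c,270,80,370,230,5,"pics/s33.png")
```

```text
t 21.65 tcp [ 0.5437 -0.17    0.2428] x [ 0.002 -0.    -1.   ] yaw -0.0012693265345320624 q [-0.4815  0.045   1.8293  0.001   1.2655 -0.4806] F [-0.3974 -0.1848  0.3082] T [-0.0219  0.0371 -0.0073] op -0.001
```

View pics/s33.png

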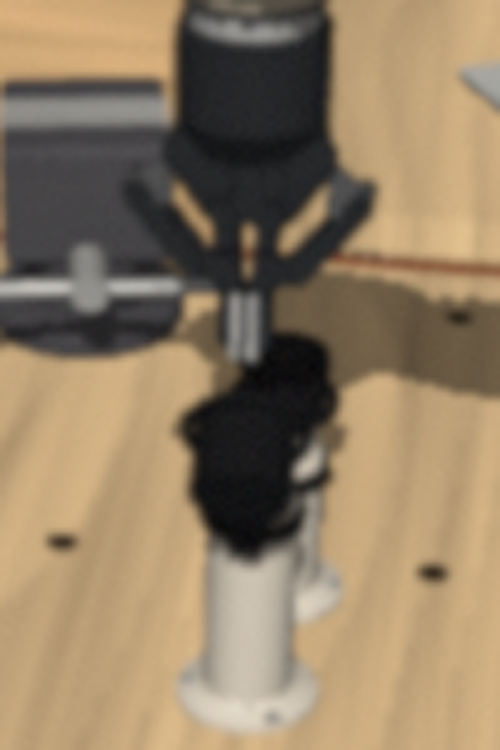

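View pics/w33.png

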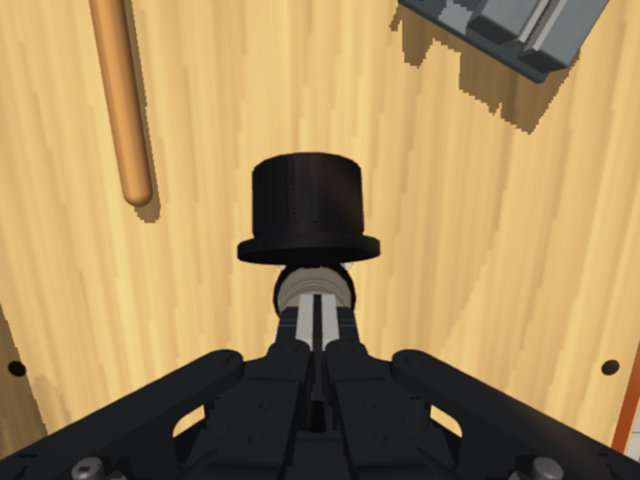

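>>> move_arm --pt "0 0 0 -3 0 25 255" --pt "0 0 0 -3 45 35 255" --pt "0 0 0 -3 95 30 255" --pt "0 0 0 -3 100 -10 255" --pt "0 0 0 -3 100 -43 255" --pt "0 0 0 -3 100 -43 255" --pt "0 0 0 -3 85 -43 255" --pt "0 0 0 -3 70 -43 255" --pt "0 0 0 -3 58 -43 255" --pt "0 0 0 -3 50 -43 255" --pt "0 0 0 -3 46 -43 255" --pt "0 0 0 -3 46 -43 255"

```text
time: 22.95
eef_pos: [0.5409, -0.1258, 0.2002]
tcp_rot: [0.001, 0.706, -0.002, 0.708]
contact_force: [1.1, 1.2, 0.7]
opening: -0.003
```

Run:
```python
from fit import *
s,M=st(); w=eyes.read_camera("wrist")
cv2.imwrite("pics/w34.png",w["color"][:,:,::-1])
c=eyes.read_camera("side"); crop(c,270,80,370,230,5,"pics/s34.png")
```

```text
t 22.95 tcp [ 0.5409 -0.1258  0.2002] x [ 0.0029 -0.0006 -1.    ] yaw -0.004727843847826596 q [-0.4115  0.0499  1.9042  0.0007  1.1845 -0.407 ] F [1.1183 1.1936 0.6628] T [ 0.1206 -0.0153  0.0258] op -0.003
```

View pics/s34.png

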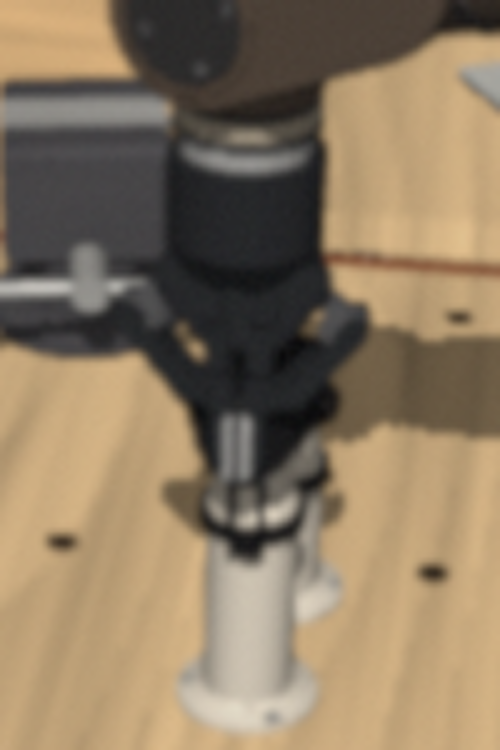

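View pics/w34.png

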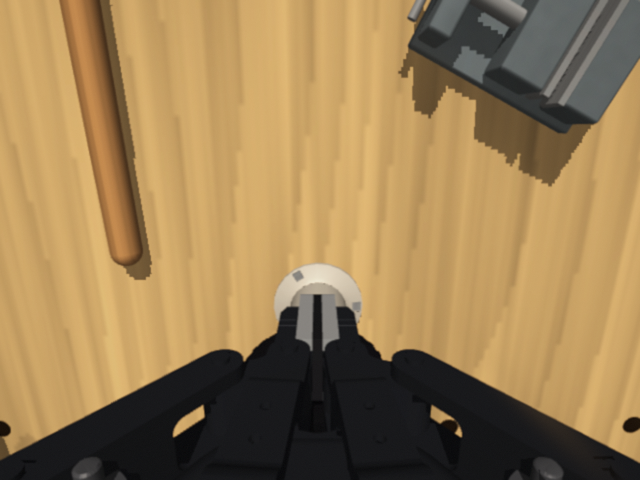

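>>> move_arm --pt "0 0 0 0 -6 5 255" --pt "0 0 0 0 -12 11 255" --pt "0 0 0 0 -18 18 255" --pt "0 0 0 0 -25 24 255" --pt "0 0 0 0 -34 27 255" --pt "0 0 0 0 -44 28 255" --pt "0 0 0 0 -54 26 255" --pt "0 0 0 0 -64 23 255" --pt "0 0 0 0 -74 18 255" --pt "0 0 0 0 -82 12 255" --pt "0 0 0 0 -85 9 255"

```text
time: 24.15
eef_pos: [0.5401, -0.2104, 0.2079]
tcp_rot: [0.002, 0.707, -0.001, 0.707]
contact_force: [-2.5, 6.4, 11.7]
opening: -0.001
```

Run:
```python
from fit import *
s,M=st(); w=eyes.read_camera("wrist")
cv2.imwrite("pics/w35.png",w["color"][:,:,::-1])
c=eyes.read_camera("side"); crop(c,270,80,370,230,5,"pics/s35.png")
```

```text
t 24.15 tcp [ 0.5401 -0.2104  0.2079] x [-0.      0.0019 -1.    ] yaw -0.004921434925354404 q [-0.5471  0.0987  1.8377  0.0017  1.2062 -0.5428] F [-2.4633  6.3732 11.7219] T [ 1.1841  0.4751 -0.0053] op -0.001
```

View pics/s35.png

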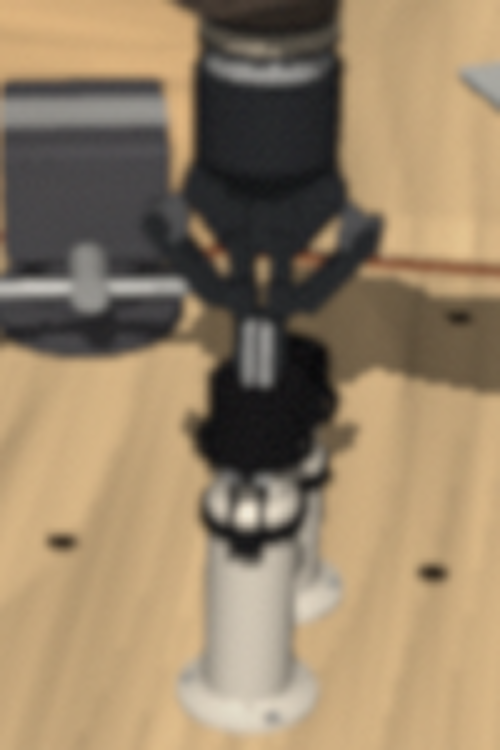

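View pics/w35.png

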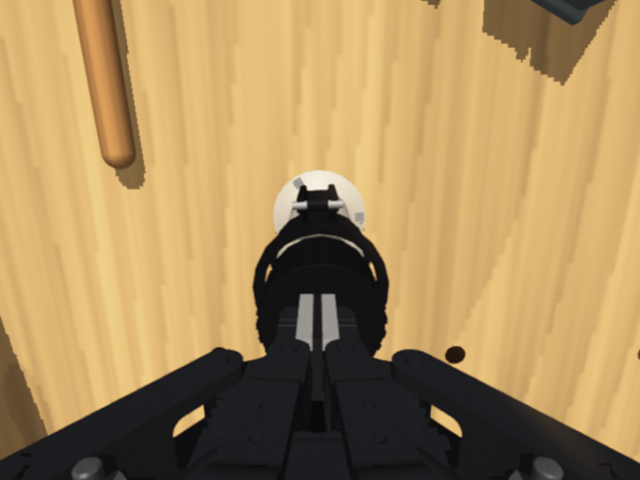

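>>> move_arm --pt "0 0 0 0 0 40 255" --pt "0 0 0 0 0 85 255" --pt "0 0 0 0 0 110 255" --pt "0 0 0 0 0 110 255"

```text
time: 24.65
eef_pos: [0.5417, -0.2111, 0.3236]
tcp_rot: [0.0, 0.704, -0.003, 0.71]
contact_force: [0.6, 1.4, 0.8]
opening: 0.001
```

```bash
cat > capz.py <<'E'
from fit import *
import sys
s,M=st()
for n in ("wrist","side"):
    c=eyes.read_camera(n); C=cloud(c)
    m=(C[...,2]>.16)&(C[...,2]<.26)&(C[...,0]>.49)&(C[...,0]<.59)&(C[...,1]<-.14)&(C[...,1]>-.27)
    Q=C[m]; print(n,len(Q))
    for yy in np.arange(-.26,-.14,.01):
        k=Q[(abs(Q[:,1]-yy)<.005)]
        if len(k)>5: print(round(yy,3),len(k),np.percentile(k[:,2],[2,10,50,90,98]),np.percentile(k[:,0],[2,98]))
    if n=="wrist":
        cv2.imwrite(sys.argv[1],c["color"][:,:,::-1])
        T=Q[Q[:,2]>.19]
        if len(T)>100:
            A=np.c_[T[:,:2]-T[:,:2].mean(0),np.ones(len(T))]
            r=least_squares(lambda p:A@p-T[:,2],[0,0,.2],loss="soft_l1",f_scale=.002); print("plane",r.x)
            T=T[abs(np.c_[T[:,:2]-Q[Q[:,2]>.19][:,:2].mean(0),np.ones(len(T))]@r.x-T[:,2])<.004]
            (cx,cy),rr=cv2.minEnclosingCircle(T[:,:2].astype(np.float32)*1000);print("top circle",cx,cy,rr, "bbox c",(T.min(0)+T.max(0))/2,"median z",np.median(T[:,2]))
E
python3 capz.py pics/w36.png
```

```text
t 24.65 tcp [ 0.5417 -0.2111  0.3236] x [ 0.0074 -0.0036 -1.    ] yaw -0.0040608759689948655 q [-0.5465  0.0188  1.7098  0.0008  1.4049 -0.5425] F [0.5754 1.4142 0.7786] T [-0.0558  0.0023 -0.0278] op 0.001
wrist 6441
-0.24 368 [0.207  0.2075 0.2084 0.2092 0.2097] [0.5266 0.5578]
-0.23 875 [0.1719 0.2078 0.2087 0.2097 0.2102] [0.5183 0.566 ]
-0.22 1161 [0.1709 0.1728 0.2087 0.2097 0.2101] [0.5111 0.5741]
-0.21 1244 [0.1706 0.1717 0.2086 0.2096 0.2102] [0.5114 0.5738]
-0.2 1243 [0.1704 0.1714 0.2083 0.2095 0.21  ] [0.5151 0.5705]
-0.19 1073 [0.1685 0.1706 0.1825 0.2084 0.2094] [0.5217 0.564 ]
-0.18 274 [0.1672 0.1691 0.1712 0.1725 0.1729] [0.5317 0.5526]
-0.17 203 [0.1605 0.1682 0.1703 0.1724 0.1731] [0.5304 0.5521]
plane [-0.0005 -0.0185  0.2085]
top circle 542.2647705078125 -216.4598388671875 27.25250816345215 bbox c [ 0.5426 -0.2165  0.2078] median z 0.20870668268099615
side 518
-0.23 28 [0.1901 0.2074 0.2086 0.2095 0.2104] [0.5191 0.5641]
-0.22 45 [0.1682 0.1708 0.2087 0.2104 0.2114] [0.5122 0.5746]
-0.21 66 [0.1675 0.1707 0.2072 0.2099 0.211 ] [0.5105 0.5759]
-0.2 115 [0.1666 0.1719 0.1926 0.2091 0.2105] [0.5133 0.5718]
-0.19 204 [0.1668 0.1704 0.187  0.2064 0.2088] [0.5196 0.5654]
-0.18 31 [0.1656 0.1664 0.1706 0.1743 0.1943] [0.5267 0.5602]
-0.17 24 [0.1611 0.1629 0.1692 0.1713 0.1722] [0.5316 0.552 ]
```

View pics/w36.png

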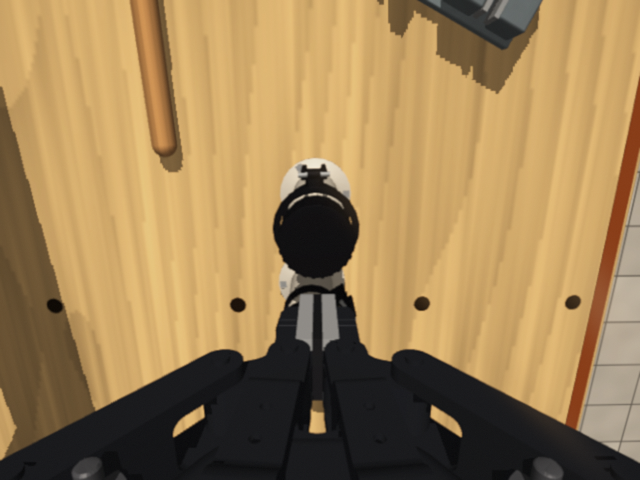

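>>> move_arm --pt "0 0 0.15 0 -3 0 0" --pt "0 0 0.3 0 -3 0 0" --pt "0 0 0.45 0 -3 0 0" --pt "0 0 0.6 0 -3 0 0" --pt "0 0 0.75 0 -3 0 0" --pt "0 0 0.9 0 -3 0 0" --pt "0 0 1.05 0 -3 0 0" --pt "0 0 1.2 0 -3 0 0" --pt "0 0 1.35 0 -3 0 0" --pt "0 0 1.5 0 -3 0 0" --pt "0 0 1.65 0 -3 0 0" --pt "0 0 1.8 0 -3 0 0" --newtons 60

```text
time: 25.95
eef_pos: [0.539, -0.2125, 0.3144]
tcp_rot: [-0.552, 0.44, 0.556, 0.438]
contact_force: [0.1, 0.4, 0.1]
opening: 1.003
```

```bash
python3 capz.py pics/w37.png
```

```text
t 25.95 tcp [ 0.539  -0.2125  0.3144] x [-0.006   0.0021 -1.    ] yaw 1.8019791633879345 q [-0.5501  0.0267  1.7182 -0.0014  1.4029 -2.3518] F [0.1316 0.409  0.0976] T [-0.0251  0.0492  0.0316] op 1.003
wrist 6814
-0.25 207 [0.1701 0.1706 0.1715 0.1724 0.1729] [0.5274 0.5571]
-0.24 750 [0.1701 0.1711 0.2078 0.2092 0.2098] [0.5176 0.558 ]
-0.23 1270 [0.1704 0.1722 0.2086 0.2096 0.2102] [0.5122 0.564 ]
-0.22 1390 [0.1706 0.1786 0.2087 0.2097 0.2102] [0.5098 0.5671]
-0.21 1322 [0.1703 0.1763 0.2087 0.2096 0.2101] [0.5105 0.5663]
-0.2 1052 [0.1707 0.1721 0.2085 0.2095 0.21  ] [0.5138 0.5624]
-0.19 401 [0.1701 0.1708 0.1939 0.2089 0.2095] [0.52   0.5536]
-0.18 292 [0.1626 0.1683 0.1712 0.1725 0.1734] [0.5301 0.5518]
-0.17 130 [0.1677 0.1689 0.1704 0.1726 0.1731] [0.5297 0.5523]
plane [0.0181 0.0024 0.2086]
top circle 542.5870361328125 -216.9193115234375 27.160728454589844 bbox c [ 0.5425 -0.2166  0.208 ] median z 0.2087863130057208
side 521
-0.24 7 [0.2062 0.2067 0.2081 0.2089 0.209 ] [0.5267 0.5546]
-0.23 25 [0.169  0.1846 0.209  0.2109 0.2114] [0.5141 0.5697]
-0.22 49 [0.1687 0.1707 0.2088 0.2099 0.2108] [0.5139 0.5724]
-0.21 67 [0.1677 0.1711 0.2078 0.2097 0.2103] [0.5105 0.5758]
-0.2 116 [0.1662 0.1709 0.1918 0.2089 0.2102] [0.5133 0.5717]
-0.19 199 [0.1668 0.1708 0.1879 0.2059 0.2094] [0.5216 0.5651]
-0.18 35 [0.1654 0.1666 0.1709 0.1729 0.1952] [0.526 0.56 ]
-0.17 22 [0.1621 0.1633 0.169  0.1724 0.1738] [0.533  0.5522]
```

View pics/w37.png

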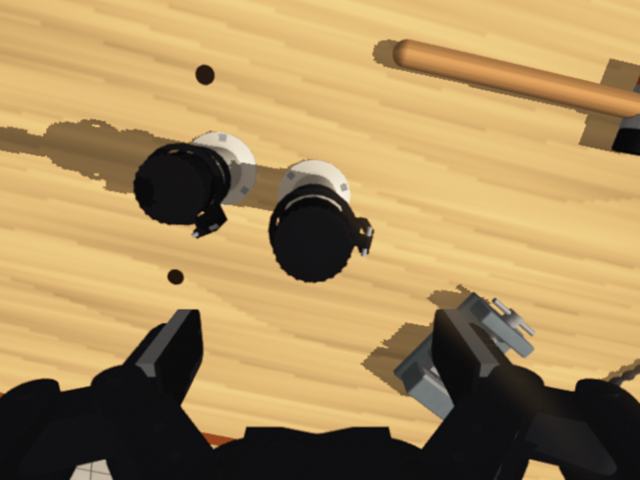

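>>> move_arm --pt "0 0 0 3 -3.5 -40 0" --pt "0 0 0 3 -3.5 -80 0" --pt "0 0 0 3 -3.5 -110 0" --pt "0 0 0 3 -3.5 -128 0" --pt "0 0 0 3 -3.5 -136 0" --pt "0 0 0 3 -3.5 -136 0" --newtons 60

```text
time: 26.65
eef_pos: [0.5409, -0.2154, 0.1763]
tcp_rot: [-0.549, 0.442, 0.556, 0.44]
contact_force: [0.8, -0.1, -0.3]
opening: 0.996
```

```bash
python3 look.py pics/w38.png
```

```text
t 26.65 tcp [ 0.5409 -0.2154  0.1763] x [-0.0094  0.0042 -0.9999] yaw 1.7937424385986387 q [-0.5526  0.1408  1.852  -0.0015  1.159  -2.3458] F [ 0.7661 -0.0571 -0.3113] T [-0.0362 -0.0104 -0.0211] op 0.996
```

View pics/w38.png

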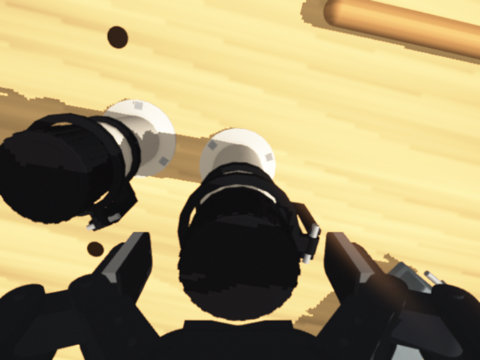

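>>> move_arm --pt "0 0 0 1 0 2 100" --pt "0 0 0 1 0 2 255" --pt "0 0 0 1 0 2 255" --pt "0 0 0 1 0 2 255" --pt "0 0 0 1 0 2 255" --newtons 60

```text
time: 27.2
eef_pos: [0.5435, -0.215, 0.1828]
tcp_rot: [-0.55, 0.441, 0.555, 0.441]
contact_force: [-1.3, 3.5, 5.6]
opening: 0.613
```

```bash
python3 look.py pics/w39.png
```

```text
t 27.2 tcp [ 0.5435 -0.215   0.1828] x [-0.0048  0.0039 -1.    ] yaw 1.7938550457642841 q [-0.5506  0.1367  1.844   0.0009  1.167  -2.3448] F [-1.3497  3.5197  5.6248] T [ 0.6389  0.3123 -0.0554] op 0.613
```

View pics/w39.png

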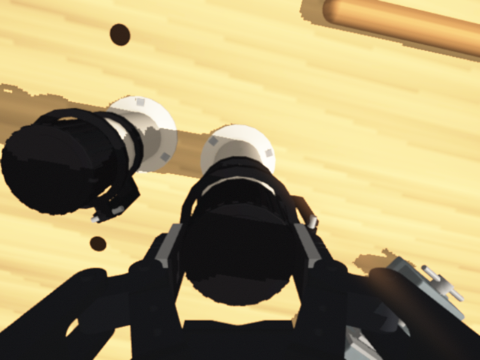

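>>> move_arm --pt "0 0 -0.13 0 0 0 255" --pt "0 0 -0.26 0 0 -0.5 255" --pt "0 0 -0.39 0 0 -1 255" --pt "0 0 -0.52 0 0 -1 255" --pt "0 0 -0.65 0 0 -1.3 255" --pt "0 0 -0.78 0 0 -1.6 255" --pt "0 0 -0.91 0 0 -1.8 255" --pt "0 0 -1.04 0 0 -2 255" --pt "0 0 -1.17 0 0 -2.3 255" --pt "0 0 -1.3 0 0 -2.6 255" --newtons 60

```text
time: 28.25
eef_pos: [0.5424, -0.2162, 0.1807]
tcp_rot: [-0.17, 0.686, 0.172, 0.686]
contact_force: [-4.2, -3.3, -0.1]
opening: 0.613
```

```bash
python3 look.py pics/w40.png
```

```text
t 28.25 tcp [ 0.5424 -0.2162  0.1807] x [-0.0006  0.0025 -1.    ] yaw 0.4894887039921509 q [-0.5538  0.1352  1.8498  0.002   1.1584 -1.0441] F [-4.1538 -3.2653 -0.1113] T [-0.6156  0.769   0.1011] op 0.613
```

View pics/w40.png

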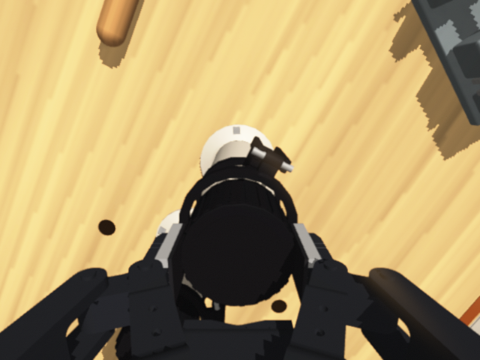

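>>> move_arm --pt "0 0 -0.13 0 0 0 255" --pt "0 0 -0.26 0 0 -0.5 255" --pt "0 0 -0.39 0 0 -0.8 255" --pt "0 0 -0.52 0 0 -1 255" --pt "0 0 -0.65 0 0 -1.3 255" --pt "0 0 -0.78 0 0 -1.6 255" --pt "0 0 -0.91 0 0 -1.8 255" --pt "0 0 -1.04 0 0 -2 255" --pt "0 0 -1.17 0 0 -2.3 255" --pt "0 0 -1.3 0 0 -2.6 255" --newtons 60

```text
time: 29.3
eef_pos: [0.5409, -0.2157, 0.1782]
tcp_rot: [0.281, 0.65, -0.28, 0.648]
contact_force: [-5.2, 1.9, 1.8]
opening: 0.611
```

```bash
python3 look.py pics/w41.png
```

```text
t 29.3 tcp [ 0.5409 -0.2157  0.1782] x [-0.0023  0.0025 -1.    ] yaw -0.8167660574836226 q [-0.5541  0.1352  1.8547  0.0009  1.155   0.2623] F [-5.208   1.9363  1.7937] T [0.1491 1.0214 0.0696] op 0.611
```

View pics/w41.png

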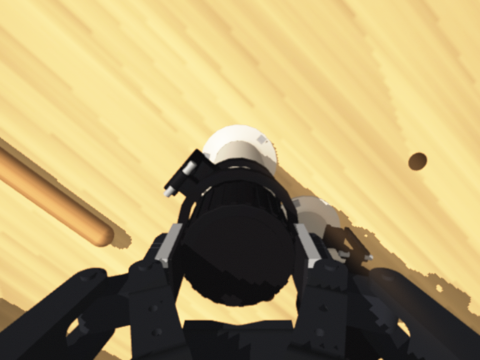

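>>> move_arm --pt "0 0 -0.13 0 0 0 255" --pt "0 0 -0.26 0 0 -0.5 255" --pt "0 0 -0.39 0 0 -0.8 255" --pt "0 0 -0.52 0 0 -1 255" --pt "0 0 -0.65 0 0 -1.3 255" --pt "0 0 -0.78 0 0 -1.6 255" --pt "0 0 -0.91 0 0 -1.8 255" --pt "0 0 -1.04 0 0 -2 255" --pt "0 0 -1.17 0 0 -2.3 255" --pt "0 0 -1.3 0 0 -2.6 255" --newtons 60

```text
time: 30.35
eef_pos: [0.5392, -0.2141, 0.1755]
tcp_rot: [-0.616, -0.349, 0.617, -0.344]
contact_force: [-6.2, 3.8, 3.1]
opening: 0.612
```

>>> move_arm --pt "0 0 -0.06 0 0 0 255" --pt "0 0 -0.12 0 0 0 255" --pt "0 0 -0.18 0 0 0 255"

```text
time: 30.65
eef_pos: [0.5388, -0.2137, 0.1758]
tcp_rot: [-0.643, -0.295, 0.645, -0.29]
contact_force: [-2.3, 1.0, -0.6]
opening: 0.614
```

```bash
python3 look.py pics/w42.png
```

```text
t 30.65 tcp [ 0.5388 -0.2137  0.1758] x [-0.0052  0.0051 -1.    ] yaw -2.287550461212212 q [-0.5533  0.1339  1.8608  0.0017  1.154   1.7336] F [-2.3328  1.0457 -0.6275] T [0.2542 0.2193 2.1293] op 0.614
```

View pics/w42.png

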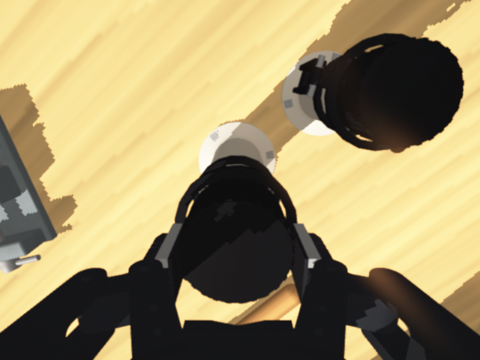

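>>> move_arm --pt "0 0 0 0 0 0 200" --pt "0 0 0 0 0 0 60" --pt "0 0 0 0 0 0 0" --pt "0 0 0 0 0 0 0" --pt "0 0 0 0 0 0 0" --pt "0 0 0 0 0 20 0" --pt "0 0 0 0 0 60 0" --pt "0 0 0 0 0 105 0" --pt "0 0 0 0 0 130 0" --pt "0 0 0 0 0 130 0" --newtons 25

```text
time: 31.7
eef_pos: [0.5407, -0.215, 0.3119]
tcp_rot: [0.645, 0.292, -0.643, 0.293]
contact_force: [0.6, -1.2, 0.5]
opening: 1.004
```

```bash
python3 capz.py pics/w43.png
python3 - <<'E'
from fit import *
c=eyes.read_camera("side"); cv2.imwrite("pics/s43.png",c["color"][:,:,::-1])
E
```

```text
t 31.7 tcp [ 0.5407 -0.215   0.3119] x [ 0.0039 -0.0004 -1.    ] yaw -2.289159619229751 q [-0.5534  0.0278  1.7214  0.0017  1.3888  1.7354] F [ 0.5766 -1.176   0.5241] T [-0.023  -0.0354  0.0227] op 1.004
wrist 6673
-0.25 250 [0.1667 0.1703 0.1715 0.1723 0.173 ] [0.5282 0.5589]
-0.24 1073 [0.1657 0.1708 0.1915 0.2015 0.2024] [0.5192 0.5677]
-0.23 1290 [0.1683 0.1716 0.2011 0.2021 0.2028] [0.5151 0.5728]
-0.22 1288 [0.1706 0.176  0.2013 0.2023 0.2027] [0.5183 0.575 ]
-0.21 1196 [0.1707 0.18   0.2012 0.2022 0.2028] [0.5186 0.5743]
-0.2 934 [0.1708 0.1721 0.2011 0.2022 0.2027] [0.5226 0.571 ]
-0.19 304 [0.1704 0.171  0.2004 0.2015 0.202 ] [0.5304 0.5658]
-0.18 227 [0.1625 0.1668 0.1706 0.1723 0.1729] [0.5309 0.5523]
-0.17 111 [0.1684 0.1688 0.1705 0.1725 0.1731] [0.5307 0.5523]
plane [-0.0068  0.0053  0.2012]
top circle 542.91162109375 -216.32940673828125 27.167335510253906 bbox c [ 0.5429 -0.2164  0.2003] median z 0.20128426567598678
side 472
-0.24 7 [0.1989 0.1992 0.2012 0.2026 0.2027] [0.5313 0.5551]
-0.23 26 [0.1849 0.1998 0.2017 0.203  0.2035] [0.5202 0.5616]
-0.22 44 [0.17   0.1723 0.2015 0.2028 0.2034] [0.5116 0.573 ]
-0.21 64 [0.1671 0.1711 0.2003 0.2024 0.2033] [0.5134 0.5759]
-0.2 100 [0.1655 0.1712 0.1885 0.2023 0.2032] [0.5121 0.5692]
-0.19 180 [0.1646 0.1699 0.1829 0.1996 0.2019] [0.5196 0.5665]
-0.18 26 [0.1662 0.1672 0.1703 0.1724 0.1743] [0.5269 0.555 ]
-0.17 25 [0.1621 0.164  0.1682 0.1714 0.1724] [0.532  0.5523]
```

View pics/w43.png

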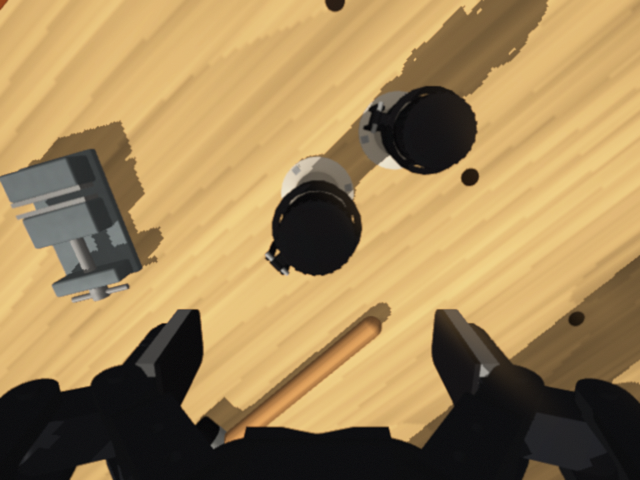

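View pics/s43.png

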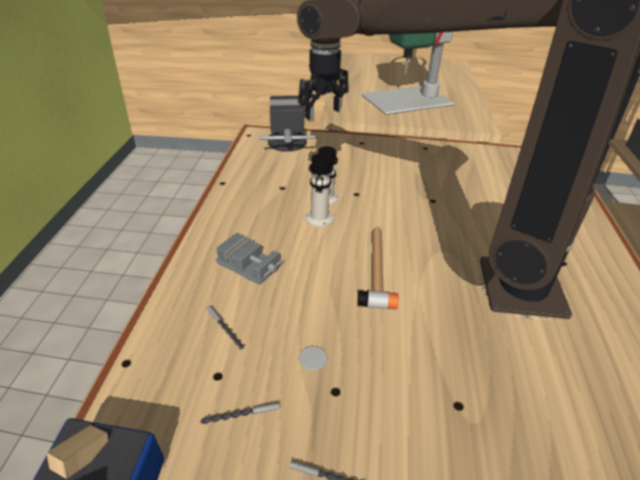

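>>> move_arm --pt "0 0 0.3 1 -1 -40 0" --pt "0 0 0.4 1 -1 -80 0" --pt "0 0 0.4 1 -1 -115 0" --pt "0 0 0.4 1 -1 -133 0" --pt "0 0 0.4 1 -1 -133 100" --pt "0 0 0.4 1 -1 -133 255" --pt "0 0 0.4 1 -1 -133 255" --pt "0 0 0.4 1 -1 -133 255" --pt "0 0 0.4 1 -1 -133 255" --newtons 60

```text
time: 32.75
eef_pos: [0.5394, -0.2142, 0.1719]
tcp_rot: [-0.571, -0.417, 0.575, -0.412]
contact_force: [-0.4, 1.4, -1.4]
opening: 0.615
```

```bash
python3 -c "
from st import *
st()"
```

```text
t 32.75 tcp [ 0.5394 -0.2142  0.1719] x [-0.0083  0.003  -1.    ] yaw -1.8887027947242367 q [-0.552   0.1407  1.8607 -0.002   1.1489  1.3375] F [-0.4272  1.4151 -1.4237] T [0.2273 0.1315 0.0331] op 0.615
```

>>> move_arm --pt "0 0 -0.05 0 0 0 255" --pt "0 0 -0.1 0 0 0 255"

```text
time: 32.95
eef_pos: [0.5385, -0.2141, 0.1719]
tcp_rot: [-0.59, -0.389, 0.595, -0.383]
contact_force: [-2.2, 1.6, -1.1]
opening: 0.614
```

```bash
python3 -c "
from st import *
st()"
```

```text
t 32.95 tcp [ 0.5385 -0.2141  0.1719] x [-0.0108  0.0033 -0.9999] yaw -1.9855998553442518 q [-0.5521  0.1402  1.8614 -0.0032  1.1509  1.4348] F [-2.2212  1.5735 -1.13  ] T [0.2553 0.5278 1.2954] op 0.614
```

>>> move_arm --pt "0 0 -0.05 0 0 0 255" --pt "0 0 -0.1 0 0 0 255"

```text
time: 33.15
eef_pos: [0.5384, -0.2137, 0.172]
tcp_rot: [-0.606, -0.362, 0.612, -0.356]
contact_force: [11.4, 3.3, 0.5]
opening: 0.611
```

```bash
python3 -c "
from st import *
st()"
```

```text
t 33.15 tcp [ 0.5384 -0.2137  0.172 ] x [-0.0112  0.0026 -0.9999] yaw -2.076936059979934 q [-0.5514  0.1396  1.8618 -0.004   1.1511  1.5272] F [11.3908  3.3432  0.5223] T [ 0.6781 -2.2805  0.5968] op 0.611
```

>>> move_arm --pt "0 0 0 0 0 0 150" --pt "0 0 0 0 0 0 0" --pt "0 0 0 0 0 0 0" --pt "0 0 0 0 0 0 0" --pt "0 0 0 2 -1 20 0" --pt "0 0 0 2 -1 60 0" --pt "0 0 0 2 -1 105 0" --pt "0 0 0 2 -1 140 0" --pt "0 0 0 2 -1 150 0" --pt "0 0 0 2 -1 150 0" --pt "0 0 0 2 -1 150 0" --newtons 25

```text
time: 34.25
eef_pos: [0.5398, -0.2145, 0.3201]
tcp_rot: [-0.606, -0.362, 0.613, -0.355]
contact_force: [-0.1, -1.0, -0.7]
opening: 0.999
```

```bash
python3 capz.py pics/w44.png
python3 - <<'E'
from fit import *
c=eyes.read_camera("top"); cv2.imwrite("pics/t44.png",c["color"][:,:,::-1])
print("disc",proj(c,[[.4932,.2855,.005]]))
E
```

```text
t 34.25 tcp [ 0.5398 -0.2145  0.3201] x [-0.0136  0.004  -0.9999] yaw -2.077308018645872 q [-0.5513  0.0318  1.7028 -0.0037  1.4207  1.5266] F [-0.1029 -1.0297 -0.7323] T [ 0.0134 -0.0003  0.012 ] op 0.999
wrist 6383
-0.25 219 [0.1688 0.1703 0.1714 0.1722 0.1729] [0.5284 0.5586]
-0.24 909 [0.1667 0.1708 0.1957 0.2015 0.2023] [0.52  0.568]
-0.23 1195 [0.1687 0.1716 0.201  0.202  0.2025] [0.5205 0.5731]
-0.22 1254 [0.1703 0.1731 0.2011 0.2022 0.2027] [0.5184 0.5753]
-0.21 1183 [0.1706 0.1726 0.2011 0.2021 0.2025] [0.5187 0.5745]
-0.2 913 [0.1705 0.172  0.201  0.202  0.2027] [0.5225 0.5712]
-0.19 343 [0.17   0.171  0.1999 0.2014 0.2022] [0.5306 0.5655]
-0.18 260 [0.1619 0.1668 0.1709 0.1722 0.1729] [0.531  0.5522]
-0.17 107 [0.1677 0.1688 0.1705 0.1724 0.173 ] [0.5305 0.553 ]
plane [-0.0072  0.0051  0.2011]
top circle 542.9605712890625 -216.2853546142578 27.189462661743164 bbox c [ 0.5431 -0.2162  0.2004] median z 0.2011795825926811
side 471
-0.24 9 [0.1982 0.1997 0.2011 0.2018 0.2024] [0.5291 0.5553]
-0.23 25 [0.1705 0.2    0.2011 0.2033 0.2038] [0.5139 0.5615]
-0.22 45 [0.1696 0.1722 0.2012 0.2031 0.2039] [0.5143 0.573 ]
-0.21 58 [0.1674 0.1699 0.2    0.2025 0.2033] [0.5105 0.5759]
-0.2 96 [0.1672 0.17   0.1889 0.2017 0.2026] [0.5127 0.5721]
-0.19 187 [0.1657 0.1694 0.1834 0.2003 0.2024] [0.5195 0.5651]
-0.18 27 [0.1662 0.167  0.1712 0.1768 0.1903] [0.5282 0.5565]
-0.17 23 [0.1642 0.166  0.1693 0.1722 0.1726] [0.5317 0.5524]
disc [[235.2712 257.4896]]
```

View pics/w44.png

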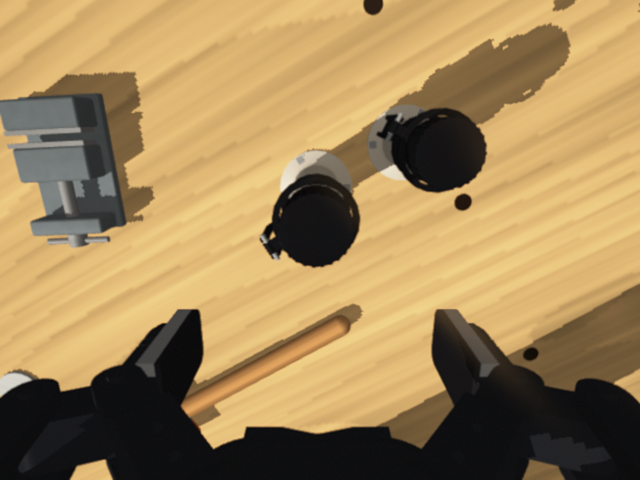

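View pics/t44.png

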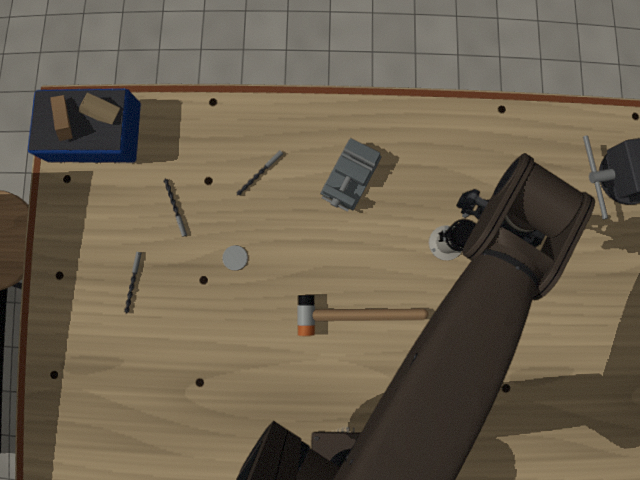

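```bash
python3 -c "
from plant import ctrl
print(ctrl.sign_off())"
```

```text
the job is handed in; nothing more can be done
None
```

The job is done and handed in at about 34 s of the 72 s allowed. The bit nearest the base stands point down in the taller tube, and its captive cap is swung over and screwed tight.

**Last checks**
- **Cap:** its top is level at 201 mm above the bench, against an expected 201 mm when tight. It was 209 mm before turning. I turned it about 4.1 rad, then gripped it again: the torque rose at once to 1.3 N m and the pads then slipped, so it was at its stop.
- **Bystanders:** the disc, mallet and vise sit where they did in the first top picture. The shorter tube's cap was never touched.
- **Gripper:** it was clear of everything at hand-in, with no contact force.

**What went wrong or disagreed**
- **First pick-up:** the bit dropped back onto the bench when I eased the grip too long. I picked it up again deeper in the pads.
- **Brush on the open cap:** on the way in, the bit's tip probably touched the open cap, tilting the bit about 0.27 rad. I corrected this by tilting the tool.
- **First cap push:** it passed over the cap without moving it. The second, lower push closed it.
- **Bit depth not seen directly:** the cameras show a false surface 10 mm below the tube's rim. The bit passed through it without resistance. All I saw of its shank end was a sliver at that surface, which fits about 0.16 m, and I never measured the height itself.

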